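# Fit the terminal box's cable-entry flange and stack the spare plates

## Robot

A 7-joint arm with a two-finger parallel gripper is mounted at the origin on the work surface. World frame = base frame: x ahead of the robot, y to its left, z up, the work surface at z = 0. Lengths are in m, angles in rad, forces in N, time in s.
With the tool pointing down it reaches from about 0.375 to 0.925 m from the base axis. Payload 3.1 kg.
Tool frame: the origin (TCP) lies at the very end of the fingers, on their centre line; the grasp point (between the pads) lies 19 mm behind it; z points along the fingers, y is the line along which they close (so a half turn about z gives the same grasp; the last joint's range is limited). The gripper opens to 85 mm and grips with 20 to 120 N. Pads are 22 mm wide; open, the fingers measure 114 mm over their backs; the gripper's body (76 mm by 85 mm) begins 54 mm behind the grasp point. The pads swing forward as they close: fully open they stand 13 mm farther back than shut.
Start: joints at [1.218, 0.383, 0.044, 1.598, -0.018, 1.161, -0.05], TCP at [0.164, -0.629, 0.231] pointing down, gripper open.
Joint ranges: [-2.61, 2.61], [-0.41, 2.15], [-1.48, 1.57], [0, 2.5], [-1.57, 4.71], [0.05, 1.97], [-2.85, 2.85]. Speed limits (rad/s): [2.79, 2.79, 3.14, 3.14, 3.14, 3.14, 3.14].

## Interface

Orientations are given as a rotation vector (axis times angle).
In Python, from station import sense, get_image, finish_job gives the robot as it stands.
- The arm moves only by the shell command python3 -m jog 'ROWS' [FORCE]. ROWS is JSON, one flat list of numbers, 7 for each row, row after row: the shift along the tool's x, y, z scaled (see below), then the turn, a rotation vector about the tool's x, y, z scaled (see below), then the finger opening in mm, from 0 to 85.4. In form: [x, y, z, ax, ay, az, gripper, x, y, z, ax, ay, az, gripper, ...]. A call has 1 to 12 rows; each row is the pose to reach, as a shift and turn from the pose commanded when the call began, along the tool's axes at that moment; what a row does not reach only later rows make up. The controller multiplies each number of a shift by 300 mm and each number of a turn by 30 degrees. A row lasts 1/8 s, in which the tool goes at most 62.5 mm and 10.7 degrees, less where a joint would pass 70% of its speed; a pose out of reach is approached as far as the arm can. A call with a number of a shift or a turn outside -1 to 1 is refused whole. A call with a gripper value outside its range is refused whole. The fingers move at their own pace and stop on an object; FORCE is the grip in N (left out, the last holds). Time passes only in rows, so rows that repeat a pose let the fingers close. It gives the time, the measured TCP pose, the force, the opening and the grip force at its end, in the units of the state.
- sense(): the state, without advancing time (a new reading comes with each control period).
- get_image(name): name is "side" or "top" or "wrist"; returns a dict with "img" (420x560x3 uint8, red, green, blue), "vfov" (degrees; the focal length in pixels is half the picture's height over the tangent of half this angle, whatever the lens; pixels are square), "cx", "cy" (the principal point, pixels), "xyz" and "rotation" of the camera in the world. Camera axes: x right, y up, looking along -z (the intrinsics and any distortion apply to the point x, -y, -z); pixel columns grow to the right and rows downward; lengths in m; the calibration is good to about 2 mm. The wrist camera is an equidistant fisheye: a pixel r from the principal point sees the ray r / f radians off the axis. A picture is of the moment at which its call begins. There is no depth.
- finish_job(): hands the job in; it is judged then, once.
The state is a dict: "clock": time; "joint_positions": joint angles; "joint_velocities": joint speeds; "effort": joint torques, N m; "tcp_pos": TCP position; "ee_rot": TCP orientation; "contact_force": force on the tool from outside, world axes, zero at the start; "moment": the same for the moment, N m; "finger_gap": opening from 0.0 (shut) to 1.0 (fully open); "gripper_force": force on a finger pad.
Only numpy, scipy, OpenCV 4.12 (cv2) and the standard library are available. Lean on these libraries where they do the work, as an engineer would, in place of code of your own. Each camera call takes 0.05 s, during which the arm holds its last target. There are 200 camera calls.

## Task

The terminal box needs its cable-entry flange: lift the yellow transit cover off the studs, lay the black insulating spacer flat on the stud frame, and on it fit the flange whose bolt holes line up with the studs, down flat with all four studs through. Stack every other plate there is (the cover, the flanges that do not fit and the plain blanks) squarely in one pile on the wooden block, flat and with their edges in line with the block's, in any order. Leave the screwdriver, the contactor and the two insulators where they are.

Things in the scene. Friction and masses are not known exactly. Their poses are not given: they have to be found in the camera images.
- flange_rect_mid (a point): Pale grey flange, 54 mm wide (its x), 130 mm long (y), 12 mm thick (z, up), about 0.2 kg; the point is its centre, half-way up. Four 11.5 mm bolt holes, at (x, y) mm from the centre in the four corners of a rectangle: (17, 54), (17, -54), (-17, 54), (-17, -54). Same after half a turn. Three sealed gland entries along the middle are alike on all. Starts flat on the bench, right way up.
- flange_zig_mid (a point): Pale grey flange, 54 mm wide (its x), 130 mm long (y), 12 mm thick (z, up), about 0.2 kg; the point is its centre, half-way up. Four 11.5 mm bolt holes, at (x, y) mm from the centre in a staggered pattern: (17, 54), (17, -18), (-17, -54), (-17, 18). Same after half a turn. Three sealed gland entries along the middle are alike on all. Starts flat on the bench, right way up.
- flange_zag_mid (a point): Pale grey flange, 54 mm wide (its x), 130 mm long (y), 12 mm thick (z, up), about 0.2 kg; the point is its centre, half-way up. Four 11.5 mm bolt holes, at (x, y) mm from the centre in the mirror image of the zig pattern: (-17, 54), (-17, -18), (17, -54), (17, 18). Same after half a turn. Three sealed gland entries along the middle are alike on all. Starts flat on the bench, right way up.
- blank1_mid (a point): Pale grey plain blank plate without holes, 54 mm wide (its x), 130 mm long (y), 12 mm thick (z, up), about 0.2 kg; the point is its centre, half-way up. At the start flat on the bench. Always there, the spacer lying on it.
- blank2_mid (a point): Pale grey plain blank plate without holes, 54 mm wide (its x), 130 mm long (y), 12 mm thick (z, up), about 0.2 kg; the point is its centre, half-way up. At the start flat on the bench. May be absent.
- blank3_mid (a point): Pale grey plain blank plate without holes, 54 mm wide (its x), 130 mm long (y), 12 mm thick (z, up), about 0.2 kg; the point is its centre, half-way up. At the start flat on the bench. May be absent.
- cover_mid (a point): Yellow plastic transit cover, 54 mm wide (x), 130 mm long (y), 12 mm thick, 0.15 kg, with two long slots that fit any stud pattern; the point is its centre, half-way up. At the start it sits on the box's studs, flat on the stud frame, long sides parallel to the frame's.
- spacer_mid (a point): Black insulating spacer plate, 54 mm wide (x), 130 mm long (y), 12 mm thick, 0.15 kg, with the same two long slots, along y, as the cover, so that it fits any stud pattern; the point is its centre, half-way up. At the start it lies flat, a little askew, on top of blank1. In place its centre is 6 mm above entry.
- entry (a point): Centre of the upper face of the stud frame on the fixed grey steel terminal box, 92 mm above the bench. Box 150 mm in x, 210 mm in y, 80 mm high; the heavy frame is let into it and stands 12 mm proud, 50 mm wide in x, 128 mm long in y (narrower than a flange). z up, y along the frame's long side. Exactly one version of studs is on it.
- studs_rect_face (a point): Stud frame, version rect: four round-tipped bright steel studs, 8 mm thick, 32 mm tall, at (x, y) mm in the four corners of a rectangle: (17, 54), (17, -54), (-17, 54), (-17, -54). The point and axes are those of entry. One version is present, the others absent. With the spacer under it a seated flange's centre is 18 mm above it; a wrong one stays up on the stud tips.
- studs_zig_face (a point): Stud frame, version zig: four round-tipped bright steel studs, 8 mm thick, 32 mm tall, at (x, y) mm in a staggered pattern: (17, 54), (17, -18), (-17, -54), (-17, 18). The point and axes are those of entry. One version is present, the others absent. With the spacer under it a seated flange's centre is 18 mm above it; a wrong one stays up on the stud tips.
- studs_zag_face (a point): Stud frame, version zag: four round-tipped bright steel studs, 8 mm thick, 32 mm tall, at (x, y) mm in the mirror image of the zig pattern: (-17, 54), (-17, -18), (17, -54), (17, 18). The point and axes are those of entry. One version is present, the others absent. With the spacer under it a seated flange's centre is 18 mm above it; a wrong one stays up on the stud tips.
- block_top (a point): Centre of the top of the fixed wooden stacking block: 58 mm in x, 134 mm in y, top 20 mm above the bench, outline 2 mm larger all round than a plate; z up. The pile is built here, long sides along its y.
- screwdriver: Screwdriver lying on the bench beyond the work, bystander.
- contactor: Dark grey contactor, 45 x 75 x 80 mm, standing on the bench, bystander; origin at its underside.
- insulator1: Brown busbar standoff insulator, 34 mm in diameter and 40 mm high, standing on the bench, bystander; origin at its underside.
- insulator2: Brown busbar standoff insulator, 34 mm in diameter and 40 mm high, standing on the bench, bystander; origin at its underside.
Things that resemble listed ones, but are neither listed nor needed, are in the scene too. What is shaped like the part that bears flange_zig_mid but green or turquoise is not meant.

How it is judged:
By the outcome, as a careful person would: the job done as asked, in the order asked, and still so for the second after the job is handed in, with the robot touching nothing.
Of blank2, blank3 only 1 to 2 are there at a start; the rules pass over those that are not, and their reading is None.
Of studs_rect, studs_zig, studs_zag only 1 to 1 are there at a start; the rules pass over those that are not, and their reading is None.
At some moment in a run one of flange_rect, flange_zig, flange_zag may be knocked a few centimetres aside while the robot is not near it.
It also fails if it takes over 210 s, if anything falls off the work surface, if the arm or the gripper's body presses on something with over 40 N, if the wrist force passes 120 N, or if a joint passes its speed limit or range.

## Working session

There is one attempt and no reset: what is moved stays moved. The work goes in short steps, Python scripts to look and compute and a shell command to move; the robot and the scene stay as the last step left them, time stands still between calls to the robot, and variables do not carry over. Pictures are saved under pics/ and viewed, at most 14 in all, crops included, and the job is handed in when it is done.

```bash
ls; mkdir -p pics; python3 - <<'E'
from station import sense,get_image
import cv2
s=sense();print(s)
for n in("top","side","wrist"):
    d=get_image(n);cv2.imwrite(f"pics/{n}0.png",d["img"][:,:,::-1]);print(n,{k:v for k,v in d.items() if k!="img"})
import numpy as np
a=cv2.imread("pics/top0.png");cv2.imwrite("pics/top0b.png",cv2.resize(a,(800,600),interpolation=cv2.INTER_CUBIC))
E
```

```text
pics
{'clock': 0.0, 'joint_positions': array([ 1.21821055,  0.38382794,  0.0438497 ,  1.59956127, -0.01791706,
        1.16121856, -0.04990669]), 'joint_velocities': array([-6.37196171e-04, -7.16741373e-04, -1.47951719e-03, -1.32699953e-03,
        1.55092180e-03, -4.25167451e-04, -5.25125013e-05]), 'effort': array([-7.89443970e-05, -4.33464110e+01,  1.02488961e+00, -2.49515426e+01,
        1.06245923e-02,  1.14015737e-02, -7.99858526e-06]), 'tcp_pos': array([ 0.16357762, -0.62810853,  0.22989787]), 'ee_rot': array([-3.11356393e+00, -3.98887699e-01,  7.25683224e-04]), 'contact_force': array([ 0.01708874, -0.00214278, -0.41689688]), 'moment': array([0.05628707, 0.03191392, 0.00867649]), 'gripper_force': 0.0, 'finger_gap': 0.997658172211534}
top {'vfov': 43.820080079791865, 'cx': 278.3968112910658, 'cy': 199.8138102393068, 'xyz': array([ 0.42789236, -0.08556813,  1.4709266 ]), 'rotation': array([ 0.09653017, -0.09001979, -1.54693704])}
side {'vfov': 47.96371054321993, 'cx': 282.52752525864565, 'cy': 214.48341540011177, 'xyz': array([0.31179954, 0.7178459 , 0.78519501]), 'rotation': array([ 0.2033675 , -1.23572854, -2.54762767])}
wrist {'vfov': 65.70646984690485, 'cx': 280.3063354685654, 'cy': 207.55901733541072, 'xyz': array([ 0.24460009, -0.6067851 ,  0.3731047 ]), 'rotation': array([-0.28055282,  0.21953829, -1.30289772])}
```

View pics/top0b.png

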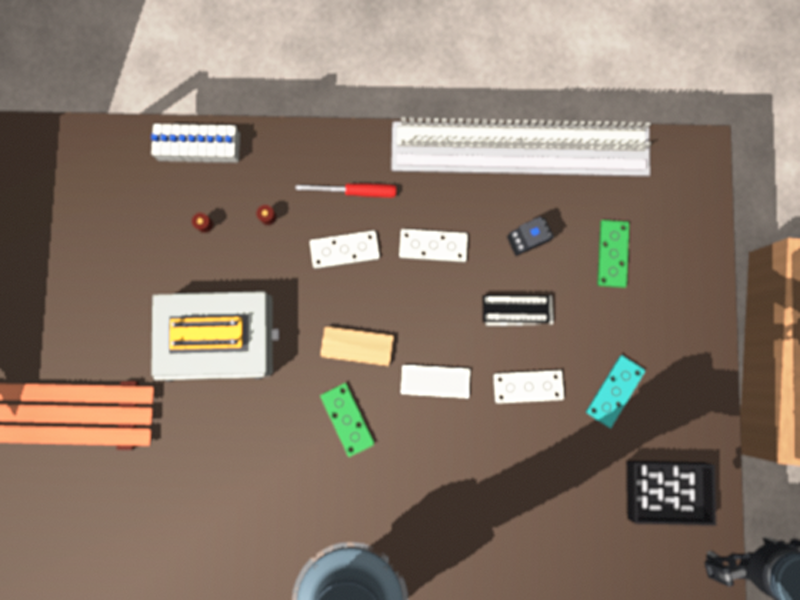

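View pics/side0.png

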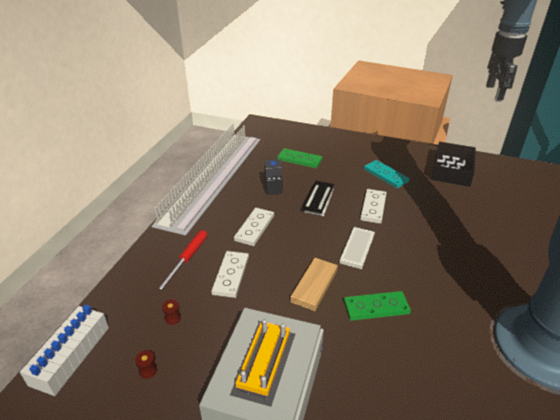

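Cover on the box is at (206,333) in the enlarged top view. The three holed plates are at (345,249), (434,246) and (529,386). The plain blank is at (435,381), the spacer on blank1 at (518,309) and the block at (357,345). Green and turquoise lookalikes are at (348,419), (614,254) and (616,390). I'll enlarge these to check the patterns and measure at the same time.

```bash
cat > h.py <<'E'
import numpy as np,cv2
from scipy.spatial.transform import Rotation as R
from station import sense,get_image
def ray(d,px,fish=False):
    H=d["img"].shape[0];f=H/2/np.tan(np.radians(d["vfov"]/2))
    u=(np.atleast_2d(px)-[d["cx"],d["cy"]])/f
    if fish:
        r=np.linalg.norm(u,axis=1,keepdims=True)+1e-12
        v=np.c_[u*np.sin(r)/r,np.cos(r)]
    else: v=np.c_[u,np.ones(len(u))]
    v=v*[1,-1,-1]
    return R.from_rotvec(d["rotation"]).apply(v)
def at(d,px,z,fish=False):
    v=ray(d,px,fish);return d["xyz"]+v*((z-d["xyz"][2])/v[:,2])[:,None]
def pix(d,P,fish=False):
    H=d["img"].shape[0];f=H/2/np.tan(np.radians(d["vfov"]/2))
    c=R.from_rotvec(d["rotation"]).inv().apply(np.atleast_2d(P)-d["xyz"])*[1,-1,-1]
    if fish:
        n=np.linalg.norm(c[:,:2],axis=1,keepdims=True)+1e-12
        return c[:,:2]/n*np.arctan2(n,c[:,2:])*f+[d["cx"],d["cy"]]
    return c[:,:2]/c[:,2:]*f+[d["cx"],d["cy"]]
def tri(d1,p1,d2,p2,f1=False,f2=False):
    a,b=ray(d1,p1,f1)[0],ray(d2,p2,f2)[0]
    s=np.linalg.lstsq(np.c_[a,-b],d2["xyz"]-d1["xyz"],rcond=None)[0]
    P,Q=d1["xyz"]+a*s[0],d2["xyz"]+b*s[1];return (P+Q)/2,np.linalg.norm(P-Q)
def rect(P):
    "centre, sides and angle (deg) of the long side from world y, of flat points (m)"
    (c,s,a)=cv2.minAreaRect((P[:,:2]*1000).astype(np.float32))
    b=cv2.boxPoints((c,s,a));e=b[1]-b[0];g=b[2]-b[1]
    L=e if np.hypot(*e)>np.hypot(*g) else g
    t=np.degrees(np.arctan2(L[1],L[0]))-90;t=(t+90)%180-90
    return np.round(np.array(c)/1000,4),np.round(sorted(s),1),round(float(t),1)
def go(x,y,z,yaw):
    "tool down, closing line yaw deg from world x -> shift/turn numbers"
    s=sense();r=R.from_rotvec(s["ee_rot"]);p=s["tcp_pos"]
    a=np.radians(yaw);Y=np.array([np.cos(a),np.sin(a),0]);Z=np.array([0,0,-1.])
    T=R.from_matrix(np.c_[np.cross(Y,Z),Y,Z])
    return np.round(r.inv().apply(np.array([x,y,z])-p)/.3,3),np.round(np.degrees((r.inv()*T).as_rotvec())/30,3)
E
python3 - <<'E'
from h import *
d=get_image("top");e=get_image("side");im=d["img"]
hsv=cv2.cvtColor(im,cv2.COLOR_RGB2HSV)
def blobs(m,lo,hi):
    n,l,st,c=cv2.connectedComponentsWithStats(m.astype(np.uint8))
    return [(l==i) for i in range(1,n) if lo<st[i,4]<hi]
M={"white":(hsv[...,1]<60)&(hsv[...,2]>170),"wood":(hsv[...,1]>60)&(hsv[...,2]>180)&(hsv[...,0]<22)&(hsv[...,0]>8)}
for k,m in M.items():
    m=cv2.morphologyEx(m.astype(np.uint8),cv2.MORPH_CLOSE,np.ones((3,3)))
    for b in blobs(m,500,3000):
        ys,xs=np.nonzero(b);P=at(d,np.c_[xs,ys],.012 if k=="white" else .02);print(k,xs.mean().round(),ys.mean().round(),*rect(P),len(xs))
def crop(img,x0,y0,w,h,s): return cv2.resize(img[y0:y0+h,x0:x0+w],None,fx=s,fy=s,interpolation=cv2.INTER_CUBIC)
A=crop(im,210,155,120,40,6);B=crop(im,330,215,120,80,3)
B=crop(im,335,200,60,90,4)
c=np.zeros((600,800,3),np.uint8);c[:240,:720]=A;c[240:600,:240]=B
C=crop(im,110,210,70,50,5);c[240:490,245:595]=C
D=crop(e["img"],232,310,65,90,3);c[240:510,600:795]=D
cv2.imwrite("pics/c1.png",c[:,:,::-1])
E
```

```text
white 135.0 99.0 [0.8871 0.342 ] [ 71.6 167.8] -0.3 1128
white 241.0 174.0 [0.6736 0.0313] [ 59.7 134.1] 9.9 981
white 303.0 171.0 [ 0.6851 -0.1448] [ 59.3 134.2] -2.5 978
white 304.0 267.0 [ 0.4176 -0.1533] [ 58.8 134.1] -2.2 1027
white 369.0 271.0 [ 0.4108 -0.334 ] [ 58.4 134.8] 4.1 1040
wood 143.0 233.0 [0.5005 0.2953] [ 61.1 143.1] 1.3 554
wood 249.0 240.0 [0.4818 0.0012] [ 60.  136.2] -6.5 528
wood 551.0 284.0 [ 0.4017 -0.8266] [ 40.6 258.1] -89.6 950
```

View pics/c1.png

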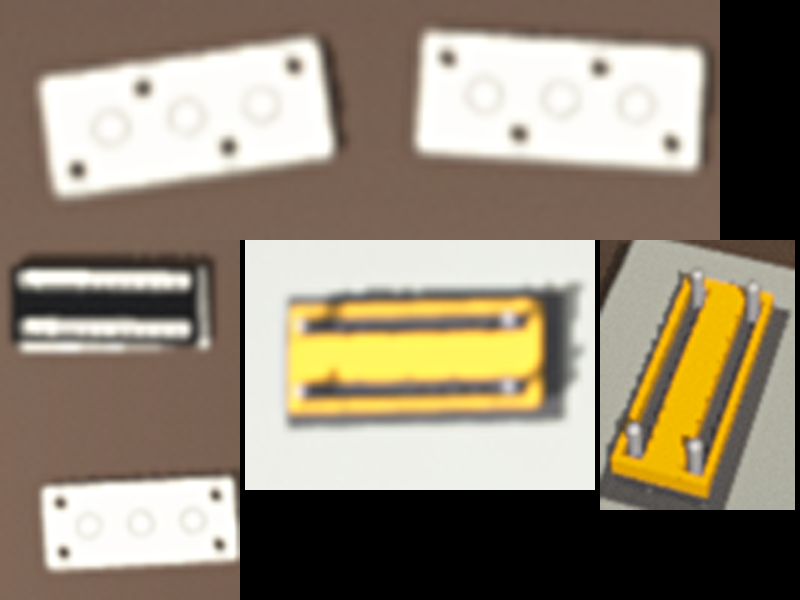

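The studs show through the cover's slots in the four corners, at crop pixels (302,325), (510,322), (302,390) and (508,388), so the frame is the rect version. Candidates for the matching flange are the holed plates at (345,249), (434,246) and (529,386). Only (529,386) has its holes in the four corners of a rectangle, at crop pixels (61,502), (216,495), (63,552) and (219,545). The other two are staggered, and the green and turquoise ones are excluded by the task. Next I go above the cover.

```bash
cat >> h.py <<'E'
def plan(*Ps):
    "chained poses (x,y,z,yaw), each from the one before; first from the measured pose"
    s=sense();r=R.from_rotvec(s["ee_rot"]);p=s["tcp_pos"]
    for x,y,z,yaw in Ps:
        a=np.radians(yaw);Y=np.array([np.cos(a),np.sin(a),0]);Z=np.array([0,0,-1.])
        T=R.from_matrix(np.c_[np.cross(Y,Z),Y,Z]);q=np.array([x,y,z])
        print(np.round(r.inv().apply(q-p)/.3,3).tolist(),np.round(np.degrees((r.inv()*T).as_rotvec())/30,3).tolist())
        r,p=T,q
E
python3 -c "
from h import *
plan((.36,-.50,.25,-46.5),(.50,-.25,.27,-18),(.52,.03,.27,1),(.496,.25,.27,1))"
```

```text
[0.741, -0.25, -0.064] [-0.003, -0.001, -0.963]
[0.912, -0.283, -0.067] [0.0, 0.0, -0.95]
[0.908, -0.225, 0.0] [0.0, 0.0, -0.633]
[0.735, -0.067, 0.0] [0.0, 0.0, 0.0]
```

```bash
python3 -m jog '[0.741,-0.25,-0.064,-0.003,-0.001,-0.963,85, 0.741,-0.25,-0.064,-0.003,-0.001,-0.963,85, 0.741,-0.25,-0.064,-0.003,-0.001,-0.963,85, 0.741,-0.25,-0.064,-0.003,-0.001,-0.963,85]' 40 && python3 -m jog '[0.912,-0.283,-0.067,0,0,-0.95,85,0.912,-0.283,-0.067,0,0,-0.95,85,0.912,-0.283,-0.067,0,0,-0.95,85,0.912,-0.283,-0.067,0,0,-0.95,85,0.912,-0.283,-0.067,0,0,-0.95,85]' && python3 -m jog '[0.908,-0.225,0,0,0,-0.633,85,0.908,-0.225,0,0,0,-0.633,85,0.908,-0.225,0,0,0,-0.633,85,0.908,-0.225,0,0,0,-0.633,85,0.908,-0.225,0,0,0,-0.633,85]' && python3 -m jog '[0.735,-0.067,0,0,0,0,85,0.735,-0.067,0,0,0,0,85,0.735,-0.067,0,0,0,0,85,0.735,-0.067,0,0,0,0,85,0.735,-0.067,0,0,0,0,85,0.735,-0.067,0,0,0,0,85]'
python3 - <<'E'
from h import *
d=get_image("wrist");print(d["xyz"],d["rotation"],sense()["tcp_pos"],R.from_rotvec(sense()["ee_rot"]).as_matrix().round(3).tolist())
np.save("w1.npy",d,allow_pickle=True)
cv2.imwrite("pics/w1.png",d["img"][:,:,::-1])
E
```

```text
clock: 0.75
tcp_pos: [0.363, -0.498, 0.2508]
ee_rot: [2.914, 1.169, 0.002]
contact_force: [0.7, 0.0, -0.7]
finger_gap: 0.991
gripper_force: 0.0
clock: 1.38
tcp_pos: [0.502, -0.2461, 0.2708]
ee_rot: [2.536, 1.852, 0.001]
contact_force: [-0.0, -1.2, -0.1]
finger_gap: 0.995
gripper_force: 0.0
clock: 2.0
tcp_pos: [0.5197, 0.0345, 0.2702]
ee_rot: [2.195, 2.246, 0.001]
contact_force: [0.1, -0.7, 0.0]
finger_gap: 0.995
gripper_force: 0.0
clock: 2.75
tcp_pos: [0.4966, 0.2482, 0.2691]
ee_rot: [2.202, 2.238, -0.003]
contact_force: [0.9, -0.5, -0.1]
finger_gap: 0.995
gripper_force: 0.0
[0.49490115 0.33316136 0.41196534] [-0.33486926 -0.00320375  0.01560696] [0.49694948 0.24745326 0.26906286] [[-0.014, 1.0, 0.0], [1.0, 0.014, -0.003], [-0.003, 0.0, -1.0]]
```

View pics/w1.png

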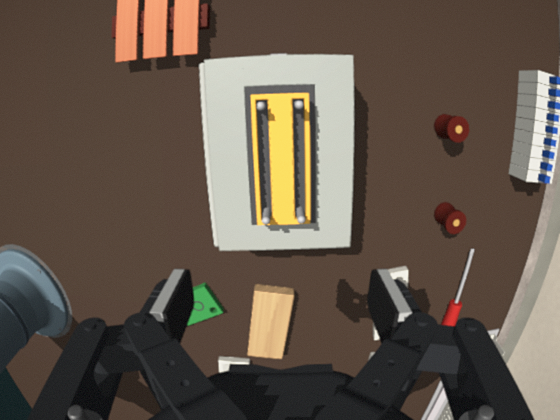

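The wrist view shows the cover at about (281,160) with stud tips at (261,104), (299,103), (301,218) and (266,220), confirming rect. The block is at (271,322).

```bash
cat >> h.py <<'E'
def mask(d,k):
    h=cv2.cvtColor(d["img"],cv2.COLOR_RGB2HSV);H,S,V=[h[...,i] for i in range(3)]
    m={"yellow":(H>19)&(H<32)&(S>150)&(V>120),"wood":(H>8)&(H<24)&(S>60)&(S<160)&(V>150),"white":(S<70)&(V>165)}[k]
    return cv2.morphologyEx(m.astype(np.uint8),cv2.MORPH_CLOSE,np.ones((3,3)))
def blobs(d,k,z,fish=False,lo=400,hi=30000):
    m=mask(d,k)
    out=[];n,l,st,c=cv2.connectedComponentsWithStats(m)
    for i in range(1,n):
        if lo<st[i,4]<hi:
            ys,xs=np.nonzero(l==i);P=at(d,np.c_[xs,ys],z,fish);out.append((c[i].round(1),*rect(P),st[i,4]))
    return out
E
python3 - <<'E'
from h import *
w=np.load("w1.npy",allow_pickle=True).item();d=get_image("top");np.save("t1.npy",d,allow_pickle=True)
for k in("yellow","wood"):
  z={"yellow":.104,"wood":.02}[k]
  for n,i,f in(("w",w,True),("t",d,False)):
    for b in blobs(i,k,z,f): print(k,n,*b)
P=at(w,[(261,104),(299,103),(301,218),(266,220)],.124,True);print(P.round(4).tolist(),P.mean(0).round(4))
E
```

```text
yellow w [281.5 155.4] [0.497  0.2736] [ 53.8 129.5] 2.7 4065
yellow t [151.4 232.3] [0.4984 0.2549] [55.1 91.6] 2.7 429
wood w [126.1  30.2] [0.2982 0.4334] [31.3 85.3] -0.2 1286
wood w [154.7  28.4] [0.3385 0.4296] [31.2 78.4] -0.1 1304
wood w [185.4  27. ] [0.379 0.427] [31.2 72.6] 0.3 1320
wood w [269.3 321.2] [0.4828 0.0058] [ 58.3 146.3] -6.5 2675
wood t [550.8 243.7] [ 0.4947 -0.8311] [ 50.5 442.1] 87.6 2762
wood t [250.1 240.8] [0.4814 0.0016] [ 64.6 139.9] -6.4 770
wood t [ 47.7 291.5] [0.3382 0.5375] [117.5 296.9] -0.0 3729
wood t [197.6 334.4] [0.2307 0.1227] [ 78.5 111.2] -55.6 613
wood t [ 96.1 392.4] [0.0979 0.4195] [192.4 357. ] 1.3 5968
[[0.4783, 0.3283, 0.124], [0.5114, 0.3297, 0.124], [0.5165, 0.2228, 0.124], [0.4832, 0.2202, 0.124]] [0.4974 0.2752 0.124 ]
```

```bash
python3 -c "
from h import *
plan((.497,.2745,.13,2.6),(.497,.2745,.090,2.6),(.497,.2745,.20,2.6))"
```

```text
[0.093, 0.001, 0.463] [0.0, 0.006, -0.061]
[0.0, 0.0, 0.133] [0.0, 0.0, 0.0]
[0.0, 0.0, -0.367] [0.0, 0.0, 0.0]
```

```bash
python3 -m jog '[0.093,0.001,0.463,0,0.006,-0.061,85,0.093,0.001,0.463,0,0.006,-0.061,85,0.093,0.001,0.463,0,0.006,-0.061,85,0.093,0.001,0.463,0,0.006,-0.061,85]' && python3 -m jog '[0,0,0.07,0,0,0,85,0,0,0.133,0,0,0,85,0,0,0.133,0,0,0,85,0,0,0.133,0,0,0,50,0,0,0.133,0,0,0,50,0,0,0.133,0,0,0,50,0,0,0.133,0,0,0,50,0,0,0.133,0,0,0,50]' 50 && python3 -m jog '[0,0,-0.05,0,0,0,50,0,0,-0.1,0,0,0,50,0,0,-0.15,0,0,0,50,0,0,-0.25,0,0,0,50,0,0,-0.367,0,0,0,50,0,0,-0.367,0,0,0,50]'
python3 - <<'E'
from h import *
d=get_image("side");c=d["img"][100:420,200:440];w=get_image("wrist")["img"]
o=np.zeros((480,800,3),np.uint8);o[:,:360]=cv2.resize(c,(360,480));o[:330,360:]=cv2.resize(w,(440,330))
cv2.imwrite("pics/s2.png",o[:,:,::-1]);print(sense()["finger_gap"])
plan((.497,.20,.20,0),(.482,.0035,.12,-6.5),(.482,.0035,.024,-6.5))
E
```

```text
clock: 3.35
tcp_pos: [0.4963, 0.2761, 0.1302]
ee_rot: [-2.167, -2.273, 0.001]
contact_force: [-0.3, -0.8, 0.3]
finger_gap: 0.996
gripper_force: 0.0
clock: 4.35
tcp_pos: [0.4971, 0.2781, 0.0917]
ee_rot: [-2.166, -2.275, -0.006]
contact_force: [0.4, 0.4, 5.9]
finger_gap: 0.612
gripper_force: 54.4
clock: 5.1
tcp_pos: [0.4979, 0.279, 0.2047]
ee_rot: [2.165, 2.274, 0.013]
contact_force: [-0.0, 0.5, -1.0]
finger_gap: 0.614
gripper_force: 53.8
0.6113849914853001
[-0.256, -0.009, 0.002] [0.001, -0.002, 0.094]
[-0.655, -0.05, 0.267] [0.0, 0.0, 0.217]
[0.0, 0.0, 0.32] [0.0, 0.0, 0.0]
```

View pics/s2.png

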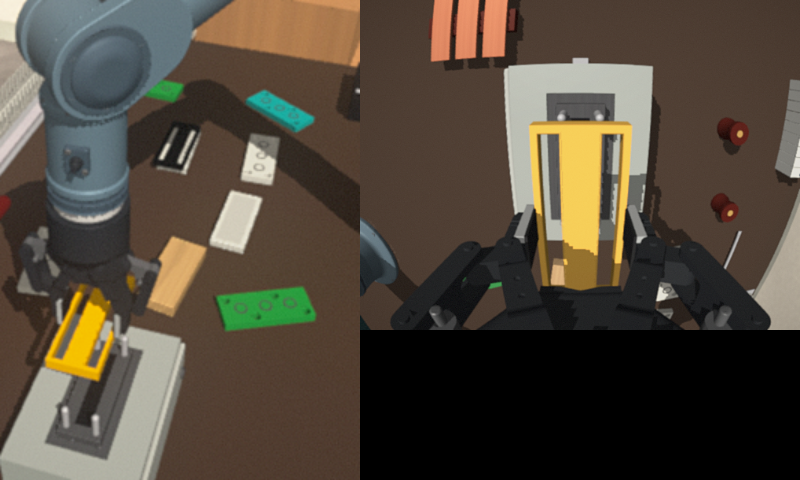

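```bash
cat >> h.py <<'E'
def held(d,k,L=.130,th=.012):
    "fit TCP-frame (x shift, z of top face, pitch deg) from front top edge? returns front edge corners' pixel"
    m=mask(d,k);n,l,st,c=cv2.connectedComponentsWithStats(m);i=1+np.argmax(st[1:,4]);ys,xs=np.nonzero(l==i);return xs,ys
E
python3 - <<'E'
from h import *
s=sense();print(s["tcp_pos"],R.from_rotvec(s["ee_rot"]).as_matrix().round(3).tolist())
d=get_image("wrist");xs,ys=held(d,"yellow");t=s["tcp_pos"]
print(ys.min(),[(y,xs[ys==y].min(),xs[ys==y].max()) for y in range(ys.min(),ys.min()+60,6)])
cv2.imwrite("pics/w3.png",cv2.resize(d["img"][130:380,170:400],None,fx=2.4,fy=2.4,interpolation=2)[:,:,::-1])
E
```

```text
[0.49578303 0.27696699 0.2008276 ] [[-0.049, 0.999, 0.0], [0.999, 0.049, 0.001], [0.001, 0.0, -1.0]]
154 [(154, np.int64(250), np.int64(318)), (160, np.int64(216), np.int64(344)), (166, np.int64(216), np.int64(344)), (172, np.int64(217), np.int64(344)), (178, np.int64(217), np.int64(343)), (184, np.int64(217), np.int64(343)), (190, np.int64(218), np.int64(343)), (196, np.int64(218), np.int64(342)), (202, np.int64(218), np.int64(342)), (208, np.int64(219), np.int64(342))]
```

View pics/w3.png

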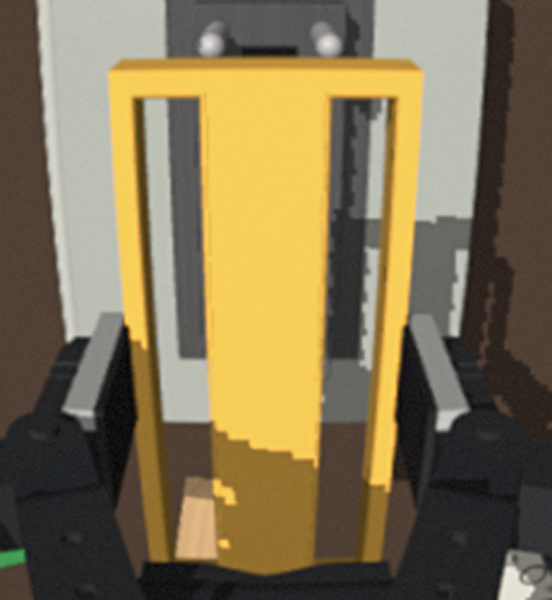

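```bash
python3 - <<'E'
from h import *
d=get_image("wrist");s=sense();r=R.from_rotvec(s["ee_rot"])
for a,b in (((218.8,159),(344.5,159)),((219,200),(342.5,200)),((225,270),(337.5,270)),((232,355),(329.5,355))):
    v=ray(d,[a,b],True);  # points with distance along rays equal depth
    k=.054/np.linalg.norm(v[0]/np.dot(v[0],v.mean(0))-v[1]/np.dot(v[1],v.mean(0)))
    P=[d["xyz"]+v[i]/np.dot(v[i],v.mean(0))*k for i in(0,1)]
    print((r.inv().apply(np.mean(P,0)-s["tcp_pos"])*1000).round(1))
print(s["tcp_pos"])
plan((.497,.20,.20,0),(.482,.0035,.12,-6.5))
E
```

```text
[59.8  0.5 -7.4]
[42.1  0.1 -9.8]
[ 6.7  0.4 -9.2]
[-46.6   0.2 -13.1]
[0.49501472 0.27623885 0.19922899]
[-0.254, -0.006, -0.003] [-0.005, 0.0, 0.094]
[-0.655, -0.05, 0.267] [0.0, 0.0, 0.217]
```

```bash
cat >> h.py <<'E'
from scipy.optimize import minimize
def fitbox(views,k,size,z0,x0,fitz=False):
    "views [(d,fish)], box size, bottom z0, init (x,y,yawdeg): silhouette fit in all views"
    N=4;ms=[]
    for d,f in views:
        m=mask(d,k) if isinstance(k,str) else k(d)
        n,l,_,_=cv2.connectedComponentsWithStats(m);c=pix(d,[*x0[:2],z0+size[2]],f)[0].astype(int)
        w=l[c[1]-9:c[1]+10,c[0]-9:c[0]+10];w=w[w>0];ms.append(cv2.resize((l==np.bincount(w).argmax()).astype(np.float32),None,fx=N,fy=N,interpolation=1))
    def cost(q):
        q=np.array(q)*[.01,.01,5] if not fitz else np.array(q)*[.01,.01,5,.01];a=np.radians(x0[2]+q[2]);z=z0+(q[3] if fitz else 0)
        g=np.array([(i,j,h) for i in(-.5,.5) for j in(-.5,.5) for h in(0,1)])*size
        P=np.c_[g[:,0]*np.cos(a)-g[:,1]*np.sin(a)+x0[0]+q[0],g[:,0]*np.sin(a)+g[:,1]*np.cos(a)+x0[1]+q[1],g[:,2]+z]
        e=0
        for (d,f),m in zip(views,ms):
            p=(pix(d,P,f)+.5)*N-.5;o=np.zeros(m.shape,np.float32)
            cv2.fillConvexPoly(o,cv2.convexHull((p*16).astype(np.int32)),1,shift=4)
            e+=np.abs(o-m).sum()/np.maximum(o,m).sum()
        return e
    n=4 if fitz else 3
    r=minimize(cost,np.zeros(n),method="Nelder-Mead",options=dict(initial_simplex=np.r_[np.zeros((1,n)),np.eye(n)*.7]))
    r=minimize(cost,r.x,method="Nelder-Mead",options=dict(initial_simplex=r.x+np.r_[np.zeros((1,n)),-np.eye(n)*.3]))
    q=r.x;return (np.array([x0[0]+q[0]*.01,x0[1]+q[1]*.01,x0[2]+q[2]*5]+([z0+q[3]*.01] if fitz else []))).round(4),round(r.fun/len(views),3)
E
python3 - <<'E'
from h import *
w=np.load("w1.npy",allow_pickle=True).item();t=np.load("t1.npy",allow_pickle=True).item()
B=(.058,.134,.02)
for v in([(w,1)],[(t,0)],[(w,1),(t,0)]): print(fitbox(v,"wood",B,0,(.482,.003,-6.5)))
print(fitbox([(w,1),(t,0)],"wood",B,0,(.482,.003,-6.5),True))
C=(.054,.13,.012)
for p in((.4176,-.1533,-2.2),(.6736,.0313,9.9),(.6851,-.1448,-2.5),(.4108,-.334,4.1)): print(fitbox([(t,0)],"white",C,0,p))
E
```

```text
(array([ 4.8200e-01, -2.0000e-03, -6.4635e+00]), np.float64(0.038))
(array([ 4.8140e-01,  1.2000e-03, -6.0675e+00]), np.float64(0.457))
(array([ 4.821e-01, -1.100e-03, -6.578e+00]), np.float64(0.252))
(array([ 4.8200e-01, -1.0000e-04, -6.4657e+00,  2.4000e-03]), np.float64(0.25))
(array([ 0.417 , -0.153 , -2.0885]), np.float64(0.119))
(array([0.6727, 0.0327, 9.3494]), np.float64(0.137))
(array([ 0.6842, -0.1432, -3.2443]), np.float64(0.076))
(array([ 0.4116, -0.333 ,  6.3894]), np.float64(0.105))
```

```bash
python3 -c "
from h import *
plan((.497,.04,.20,0),(.475,-.145,.16,-6.5))"
```

```text
[-0.787, -0.032, -0.002] [-0.005, 0.0, 0.094]
[-0.617, -0.073, 0.133] [0.0, 0.0, 0.217]
```

```bash
python3 -m jog '[-0.19,-0.01,0,0,0,0.02,50,-0.38,-0.02,0,0,0,0.05,50,-0.58,-0.025,0,0,0,0.07,50,-0.787,-0.032,0,-0.005,0,0.094,50,-0.787,-0.032,0,-0.005,0,0.094,50]' && python3 -m jog '[-0.17,-0.02,0.03,0,0,0.06,50,-0.35,-0.04,0.07,0,0,0.12,50,-0.617,-0.073,0.133,0,0,0.217,50,-0.617,-0.073,0.133,0,0,0.217,50,-0.617,-0.073,0.133,0,0,0.217,50,-0.617,-0.073,0.133,0,0,0.217,50]'
python3 - <<'E'
from h import *
get_image("top");get_image("top")
w=get_image("wrist");np.save("w4.npy",w,allow_pickle=True);s=sense();print(s["tcp_pos"],s["ee_rot"])
B=(.058,.134,.02)
print(fitbox([(w,1)],"wood",B,0,(.482,.0,-6.5)))
print(fitbox([(w,1)],"wood",B,0,(.482,.0,-6.5),True))
cv2.imwrite("pics/w4.png",w["img"][:,:,::-1])
E
```

```text
clock: 5.92
tcp_pos: [0.4967, 0.0327, 0.1982]
ee_rot: [2.235, 2.207, -0.004]
contact_force: [0.8, 1.3, -1.1]
finger_gap: 0.615
gripper_force: 53.8
clock: 6.68
tcp_pos: [0.477, -0.1412, 0.1601]
ee_rot: [-2.34, -2.096, -0.007]
contact_force: [0.6, 0.3, -1.3]
finger_gap: 0.617
gripper_force: 53.7
[ 0.47718099 -0.14166441  0.1605019 ] [2.33882255 2.09603617 0.0066668 ]
(array([ 4.8220e-01,  1.0000e-03, -6.2982e+00]), np.float64(0.013))
(array([ 4.8220e-01,  1.0000e-03, -6.4252e+00,  4.0000e-04]), np.float64(0.013))
```

View pics/w4.png

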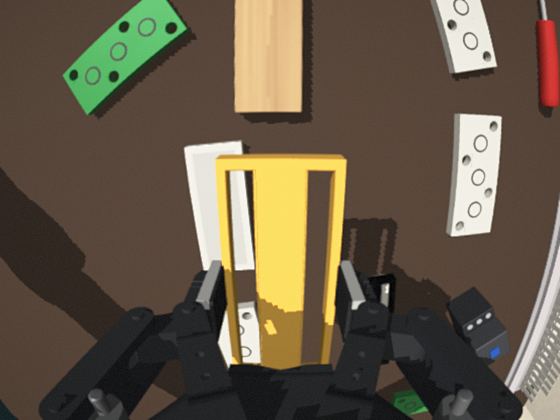

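The picture shows the block at (268,55) clearly ahead of the held cover. The cover's front edge is at row 158.

```bash
python3 -c "
from h import *
plan((.4828,.0062,.07,-6.35),(.4828,.0062,.021,-6.35),(.4828,.0062,.12,-6.35))"
```

```text
[0.491, -0.036, 0.303] [0.007, -0.005, 0.003]
[0.0, 0.0, 0.163] [0.0, 0.0, 0.0]
[0.0, 0.0, -0.33] [0.0, 0.0, 0.0]
```

```bash
python3 -m jog '[0.16,-0.012,0.08,0.007,-0.005,0.003,50,0.33,-0.024,0.2,0.007,-0.005,0.003,50,0.491,-0.036,0.303,0.007,-0.005,0.003,50,0.491,-0.036,0.303,0.007,-0.005,0.003,50,0.491,-0.036,0.303,0.007,-0.005,0.003,50,0.491,-0.036,0.303,0.007,-0.005,0.003,50]'
python3 -c "
from h import *
s=[get_image('top') and sense() for _ in range(4)];print(np.mean([i['tcp_pos'] for i in s],0))
plan((.4828,.0062,.021,-6.35))"
```

```text
clock: 7.58
tcp_pos: [0.4835, 0.0023, 0.0703]
ee_rot: [2.347, 2.086, -0.001]
contact_force: [-0.4, -0.2, -1.2]
finger_gap: 0.617
gripper_force: 53.8
[0.48328849 0.00217345 0.07012798]
[0.013, -0.002, 0.163] [0.0, 0.002, -0.013]
```

```bash
python3 -m jog '[0.013,-0.002,0.05,0,0,0,50,0.013,-0.002,0.1,0,0,0,50,0.013,-0.002,0.145,0,0,0,50,0.013,-0.002,0.163,0,0,0,50,0.013,-0.002,0.163,0,0,0,50]' && python3 -m jog '[0,0,0,0,0,0,70,0,0,0,0,0,0,85,0,0,0,0,0,0,85,0,0,-0.1,0,0,0,85,0,0,-0.2,0,0,0,85,0,0,-0.4,0,0,0,85,0,0,-0.4,0,0,0,85]'
python3 - <<'E'
from h import *
s=[get_image('top') and sense() for _ in range(3)];print(np.mean([i['tcp_pos'] for i in s],0))
w=get_image("wrist");t=get_image("top");np.save("w5.npy",w,allow_pickle=True)
C=(.054,.13,.012)
print(fitbox([(w,1)],"yellow",C,.02,(.482,.001,-6.4)),fitbox([(t,0)],"yellow",C,.02,(.482,.001,-6.4)))
cv2.imwrite("pics/w5.png",w["img"][:,:,::-1])
for p in((.417,-.153,-2.1),(.6727,.0327,9.3),(.6842,-.1432,-3.2),(.4116,-.333,5)): print(fitbox([(t,0)],"white",C,0,p))
plan((.482,-.09,.27,-6),(.538,-.35,.27,0))
E
```

```text
clock: 8.4
tcp_pos: [0.4822, 0.0077, 0.0201]
ee_rot: [-2.345, -2.09, 0.003]
contact_force: [0.8, 0.1, -1.8]
finger_gap: 0.614
gripper_force: 53.8
clock: 9.28
tcp_pos: [0.4872, 0.0079, 0.1456]
ee_rot: [2.34, 2.084, 0.011]
contact_force: [-0.0, 0.1, -0.8]
finger_gap: 0.995
gripper_force: 0.0
[0.48316078 0.00734631 0.14140165]
(array([ 4.8140e-01,  2.6000e-03, -6.7106e+00]), np.float64(0.515)) (array([ 0.4745, -0.0097, -4.3761]), np.float64(0.839))
(array([ 0.417 , -0.1531, -2.068 ]), np.float64(0.112))
(array([ 0.6741,  0.0319, 10.5618]), np.float64(0.09))
(array([ 0.731 , -0.1402, -2.6673]), np.float64(0.085))
(array([ 0.411 , -0.3345,  5.0811]), np.float64(0.103))
[-0.322, 0.039, -0.437] [-0.008, 0.002, -0.02]
[-0.842, 0.276, 0.0] [0.0, 0.0, -0.2]
```

View pics/w5.png

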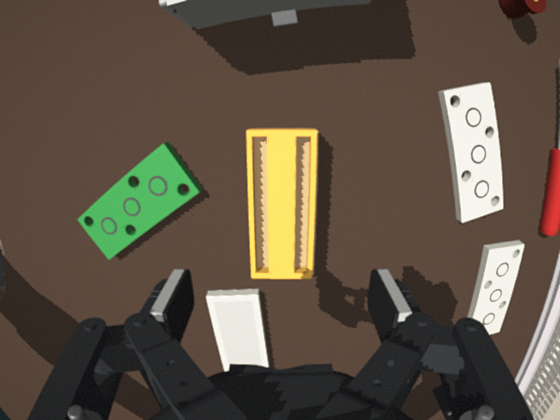

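The cover lies squarely on the block at (283,203). The zag/zig flange at (497,290) has moved: the top view now puts it at x=0.731, so that was the knock. Next is the spacer.

```bash
sed -i 's|ms.append(cv2.resize((l==np.bincount(w).argmax()).astype(np.float32)|b=(l==np.bincount(w).argmax()).astype(np.uint8);hu=cv2.convexHull(cv2.findNonZero(b));b=cv2.fillConvexPoly(b,hu,1);ms.append(cv2.resize(b.astype(np.float32)|' h.py
python3 - <<'E'
from h import *
w=np.load("w5.npy",allow_pickle=True).item();t=get_image("top")
print(fitbox([(w,1)],"yellow",(.054,.13,.012),.02,(.482,.001,-6.4)))
print(at(t,(518/1.4286,309/1.4286),.024))
plan((.515,-.16,.22,0),(.545,-.335,.22,0))
E
```

```text
(array([ 4.814e-01,  2.400e-03, -6.735e+00]), np.float64(0.026))
[[ 0.55995705 -0.31259339  0.024     ]]
[-0.541, 0.176, -0.271] [-0.009, 0.001, -0.22]
[-0.583, 0.1, 0.0] [0.0, 0.0, 0.0]
```

```bash
python3 -m jog '[-0.2,0.06,-0.1,0,0,-0.07,85,-0.4,0.13,-0.2,0,0,-0.15,85,-0.541,0.176,-0.271,-0.009,0,-0.22,85,-0.541,0.176,-0.271,-0.009,0,-0.22,85,-0.541,0.176,-0.271,-0.009,0,-0.22,85]' && python3 -m jog '[-0.2,0.05,0,0,0,0,85,-0.4,0.1,0,0,0,0,85,-0.583,0.15,0,0,0,0,85,-0.583,0.15,0,0,0,0,85,-0.583,0.15,0,0,0,0,85,-0.583,0.15,0,0,0,0,85]'
python3 - <<'E'
from h import *
s=[get_image('top') and sense() for _ in range(3)];print(np.mean([i['tcp_pos'] for i in s],0))
w=get_image("wrist");np.save("w6.npy",w,allow_pickle=True)
p=pix(w,[.56,-.3126,.024],True)[0].astype(int);print(p)
x0,y0=max(p[0]-100,0),max(p[1]-75,0);print(x0,y0)
c=cv2.resize(w["img"][y0:y0+150,x0:x0+200],(800,600),interpolation=2);cv2.imwrite("pics/w6.png",np.clip(c[:,:,::-1].astype(float)*1.5,0,255))
E
```

```text
clock: 10.2
tcp_pos: [0.5155, -0.1592, 0.2204]
ee_rot: [2.222, 2.22, 0.002]
contact_force: [0.2, 0.1, -0.7]
finger_gap: 0.993
gripper_force: 0.0
clock: 10.95
tcp_pos: [0.5619, -0.3307, 0.2216]
ee_rot: [2.215, 2.226, 0.004]
contact_force: [-0.2, 0.9, 0.6]
finger_gap: 0.992
gripper_force: 0.0
[ 0.56176617 -0.33190097  0.22218348]
[278 160]
178 85[ WARN:0@1.634] global loadsave.cpp:1063 imwrite_ Unsupported depth image for selected encoder is fallbacked to CV_8U.
```

View pics/w6.png

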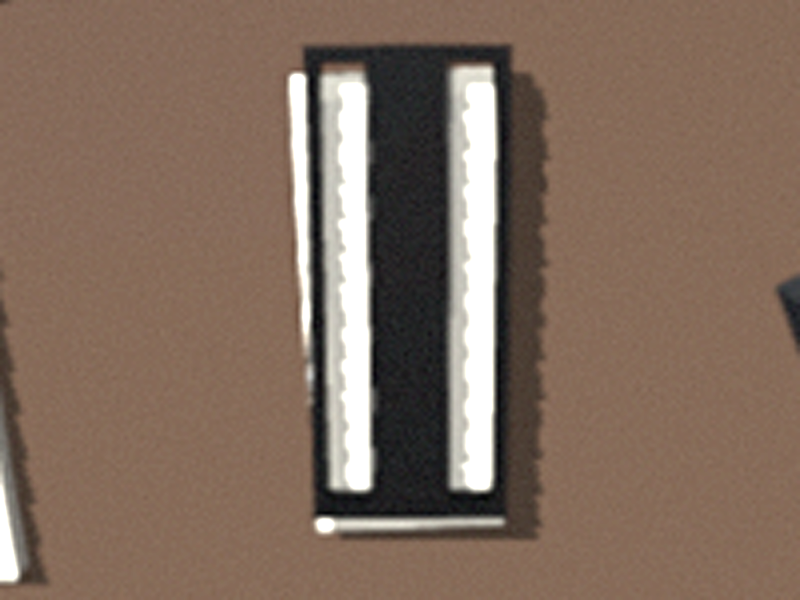

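The spacer's top face has crop corners at (305,47), (511,46), (505,516) and (316,516). Blank1 peeks out at the left edge, (290,72) to (308,400), and at the bottom, row 525.

```bash
python3 - <<'E'
from h import *
w=np.load("w6.npy",allow_pickle=True).item()
for z in(.020,.024,.028):
    P=at(w,np.array([(305,47),(511,46),(505,516),(316,516)])/4+[178,85],z,True)
    print(z,rect(P),P.mean(0).round(4),np.degrees(np.arctan2(-(P[0]+P[1]-P[2]-P[3])[0],(P[0]+P[1]-P[2]-P[3])[1])))
P=at(w,np.array([(290,72),(316,532),(503,524)])/4+[178,85],.012,True);print(P)
plan((.5625,-.3115,.07,0))
E
```

```text
0.02 (array([ 0.5621, -0.3099]), array([ 53.8, 130.4]), 0.4) [ 0.5622 -0.3098  0.02  ] 0.45831720161852446
0.024 (array([ 0.5621, -0.3092]), array([ 53.1, 128.9]), 0.4) [ 0.5622 -0.3091  0.024 ] 0.4583172016185197
0.028 (array([ 0.5621, -0.3085]), array([ 52.5, 127.4]), 0.4) [ 0.5621 -0.3084  0.028 ] 0.4583172016184649
[[ 0.53010783 -0.25157124  0.012     ]
 [ 0.53523621 -0.38287788  0.012     ]
 [ 0.58964225 -0.38032526  0.012     ]]
[0.073, 0.001, 0.508] [0.007, 0.002, 0.004]
```

```bash
python3 -m jog '[0.03,0.001,0.17,0,0,0,85,0.06,0.001,0.34,0,0,0,85,0.073,0.001,0.5,0,0,0,85,0.073,0.001,0.508,0.007,0.002,-0.01,85,0.073,0.001,0.508,0.007,0.002,-0.01,85,0.073,0.001,0.508,0.007,0.002,-0.01,85]'
python3 -c "
from h import *
s=[get_image('top') and sense() for _ in range(4)];print(np.mean([i['tcp_pos'] for i in s],0))
plan((.5622,-.3093,.0138,.5))"
```

```text
clock: 11.9
tcp_pos: [0.5645, -0.3143, 0.073]
ee_rot: [2.213, 2.223, 0.002]
contact_force: [0.7, -0.7, 0.4]
finger_gap: 0.995
gripper_force: 0.0
[ 0.56369764 -0.31391723  0.0721763 ]
[0.015, -0.003, 0.192] [0.005, 0.003, -0.008]
```

```bash
python3 -m jog '[0.015,-0.003,0.08,0,0,0,85,0.015,-0.003,0.14,0.005,0.003,-0.008,85,0.015,-0.003,0.18,0.005,0.003,-0.008,85,0.015,-0.003,0.18,0.005,0.003,-0.008,85,0.015,-0.003,0.18,0.005,0.003,-0.008,85]'
python3 -c "
from h import *
s=[get_image('top') and sense() for _ in range(4)];print(np.mean([i['tcp_pos'] for i in s],0))
plan((.5622,-.3093,.0138,.5))"
```

```text
clock: 12.72
tcp_pos: [0.5618, -0.3087, 0.0162]
ee_rot: [-2.21, -2.23, 0.0]
contact_force: [-0.4, -0.8, -0.1]
finger_gap: 0.999
gripper_force: 0.0
[ 0.56195675 -0.30871817  0.01659364]
[-0.002, 0.001, 0.009] [-0.003, -0.002, 0.001]
```

```bash
python3 -m jog '[-0.002,0.001,0.009,0,0,0,85,-0.002,0.001,0.009,0,0,0,50,-0.002,0.001,0.009,0,0,0,50,-0.002,0.001,0.009,0,0,0,50,-0.002,0.001,0.009,0,0,0,50,-0.002,0.001,0.009,0,0,0,50]' 50 && python3 -m jog '[0,0,-0.03,0,0,0,50,0,0,-0.1,0,0,0,50,0,0,-0.25,0,0,0,50,0,0,-0.4,0,0,0,50,0,0,-0.5,0,0,0,50,0,0,-0.5,0,0,0,50]'
python3 - <<'E'
from h import *
s=[get_image('top') and sense() for _ in range(4)];print(np.mean([i['tcp_pos'] for i in s],0))
w=get_image("wrist");np.save("w7.npy",w,allow_pickle=True)
cv2.imwrite("pics/w7.png",np.clip(w["img"][:,:,::-1]*1.5,0,255).astype(np.uint8))
plan((.53,-.05,.2,0),(.497,.13,.2,2.6))
E
```

```text
clock: 13.68
tcp_pos: [0.562, -0.309, 0.0135]
ee_rot: [-2.209, -2.23, 0.0]
contact_force: [1.2, -0.1, 2.5]
finger_gap: 0.612
gripper_force: 53.3
clock: 14.42
tcp_pos: [0.5646, -0.3102, 0.1679]
ee_rot: [2.207, 2.228, 0.003]
contact_force: [0.4, -0.1, -1.2]
finger_gap: 0.611
gripper_force: 52.9
[ 0.56126975 -0.30902342  0.16275125]
[0.863, -0.094, -0.127] [-0.012, -0.007, 0.018]
[0.6, -0.11, 0.0] [0.0, 0.0, -0.087]
```

View pics/w7.png

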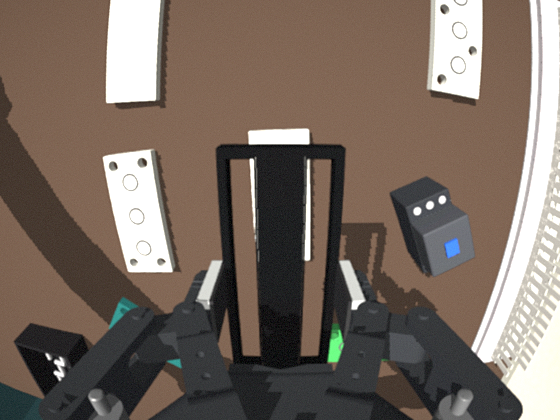

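Only the spacer is held; blank1 stayed on the bench at (280,195). The spacer's front edge is at rows 146–157.

```bash
python3 - <<'E'
from h import *
w=np.load("w7.npy",allow_pickle=True).item();g=w["img"].sum(2)
print(g[138:166,225].tolist());print(g[138:166,335].tolist())
print(g[200,205:250].tolist());print(g[200,310:355].tolist())
E
```

```text
[216, 213, 219, 217, 219, 191, 112, 53, 20, 38, 65, 74, 65, 55, 67, 69, 62, 60, 53, 67, 54, 45, 38, 42, 34, 59, 31, 45]
[220, 207, 215, 211, 213, 197, 134, 61, 39, 34, 44, 69, 66, 74, 73, 63, 64, 63, 67, 52, 63, 43, 63, 44, 56, 38, 40, 39]
[221, 209, 212, 216, 221, 215, 212, 216, 214, 212, 215, 221, 201, 134, 69, 42, 74, 60, 64, 57, 54, 46, 17, 36, 24, 6, 86, 196, 223, 217, 214, 212, 220, 209, 216, 220, 217, 210, 210, 221, 214, 219, 222, 215, 220]
[317, 97, 115, 167, 217, 219, 212, 215, 219, 219, 216, 209, 213, 213, 212, 213, 212, 220, 213, 166, 60, 29, 36, 51, 74, 65, 60, 55, 65, 56, 34, 57, 85, 187, 216, 226, 211, 214, 216, 218, 214, 221, 217, 217, 215]
```

```bash
python3 -m jog '[0.2,-0.025,-0.04,0,0,0,50,0.4,-0.05,-0.08,0,0,0,50,0.6,-0.07,-0.127,0,0,0,50,0.863,-0.094,-0.127,-0.012,-0.007,0.018,50,0.863,-0.094,-0.127,-0.012,-0.007,0.018,50]' && python3 -m jog '[0.2,-0.03,0,0,0,-0.03,50,0.4,-0.07,0,0,0,-0.06,50,0.6,-0.11,0,0,0,-0.087,50,0.6,-0.11,0,0,0,-0.087,50,0.6,-0.11,0,0,0,-0.087,50,0.6,-0.11,0,0,0,-0.087,50]'
python3 - <<'E'
from h import *
s=[get_image('top') and sense() for _ in range(4)];print(np.mean([i['tcp_pos'] for i in s],0),R.from_rotvec(s[-1]["ee_rot"]).as_matrix().round(3).tolist())
w=get_image("wrist");np.save("w8.npy",w,allow_pickle=True)
cv2.imwrite("pics/w8.png",cv2.resize(w["img"][0:300,80:480],(800,600),interpolation=2)[:,:,::-1])
E
```

```text
clock: 15.3
tcp_pos: [0.5299, -0.044, 0.2009]
ee_rot: [2.211, 2.231, 0.002]
contact_force: [1.0, -0.3, -1.0]
finger_gap: 0.615
gripper_force: 52.9
clock: 16.05
tcp_pos: [0.4988, 0.1268, 0.2004]
ee_rot: [2.173, 2.264, -0.001]
contact_force: [0.3, 0.2, -1.0]
finger_gap: 0.614
gripper_force: 52.9
[0.49884736 0.12737795 0.20082608] [[-0.043, 0.999, 0.003], [0.999, 0.043, -0.002], [-0.002, 0.003, -1.0]]
```

View pics/w8.png

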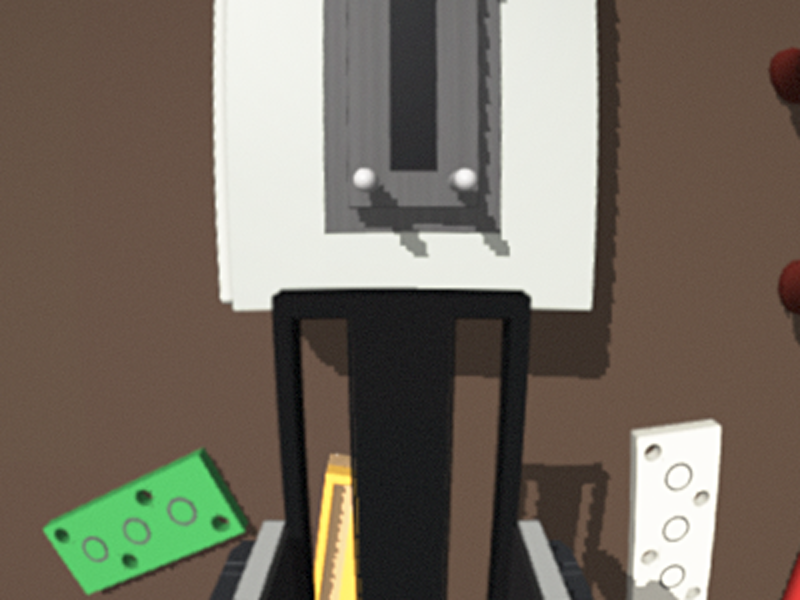

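```bash
python3 - <<'E'
from h import *
w=np.load("w8.npy",allow_pickle=True).item()
P=at(w,[(261.5,89),(312.2,89.5)],.122,True);print("studs",P.round(4),P.mean(0).round(4))
a=np.radians(2.6);print("pred near studs mid from entry",np.array([.4973,.2752])-.054*np.array([-np.sin(a),np.cos(a)]))
s=sense();r=R.from_rotvec(s["ee_rot"]);t=np.array([.49885,.1274,.2008])
f=at(w,[(218,145),(281,144.8),(344,145)],t[2]-.0017,True);print((r.inv().apply(f-t)*1000).round(1))
w3=get_image("wrist")
print((r.inv().apply(w["xyz"]-t)*1000).round(1))
plan((.497,.275,.2,2.6))
E
```

```text
studs [[0.4823 0.219  0.122 ]
 [0.5163 0.2203 0.122 ]] [0.4993 0.2196 0.122 ]
pred near studs mid from entry [0.4997496  0.22125559]
[[ 65.1 -28.4   1.5]
 [ 64.8   0.1   1.6]
 [ 65.1  28.6   1.6]]
[  85.1   -0.3 -143.4]
[0.488, 0.016, 0.003] [0.007, 0.004, -0.003]
```

The near stud tips at crop (363,178) and (465,179) agree with the earlier estimate. The spacer is held centred.

```bash
python3 -m jog '[0.16,0.005,0,0,0,0,50,0.33,0.01,0.05,0,0,0,50,0.488,0.016,0.13,0.007,0.004,-0.003,50,0.488,0.016,0.2,0.007,0.004,-0.003,50,0.488,0.016,0.2,0.007,0.004,-0.003,50,0.488,0.016,0.2,0.007,0.004,-0.003,50]'
python3 -c "
from h import *
s=[get_image('top') and sense() for _ in range(4)];print(np.mean([i['tcp_pos'] for i in s],0))
plan((.4971,.2744,.0945,2.5))"
```

```text
clock: 17.1
tcp_pos: [0.4979, 0.2738, 0.1412]
ee_rot: [2.171, 2.269, -0.001]
contact_force: [0.1, -0.3, -1.5]
finger_gap: 0.612
gripper_force: 52.9
[0.49815178 0.27451611 0.14195638]
[-0.002, -0.003, 0.158] [0.004, -0.0, 0.002]
```

```bash
python3 -m jog '[-0.001,-0.003,0.03,0,0,0,50,-0.001,-0.003,0.06,0,0,0,50,-0.001,-0.003,0.085,0,0,0,50,-0.001,-0.003,0.085,0,0,0,50]' && python3 -m jog '[0,0,0.025,0,0,0,50,0,0,0.05,0,0,0,50,0,0,0.07,0,0,0,50,0,0,0.07,0,0,0,50]'
python3 -c "
from h import *
s=[get_image('top') and sense() for _ in range(4)];print(np.mean([i['tcp_pos'] for i in s],0),s[-1]['contact_force'])"
```

```text
clock: 17.8
tcp_pos: [0.4955, 0.2751, 0.1144]
ee_rot: [-2.168, -2.273, 0.002]
contact_force: [1.5, 0.4, -1.4]
finger_gap: 0.611
gripper_force: 52.9
clock: 18.3
tcp_pos: [0.4957, 0.2754, 0.094]
ee_rot: [-2.168, -2.273, 0.001]
contact_force: [-0.5, -0.5, -0.9]
finger_gap: 0.615
gripper_force: 52.9
[0.49580019 0.27538853 0.09432335] [-0.69220037 -0.21301216 -1.16913927]
```

Down without resistance. I release and look.

```bash
python3 -m jog '[0,0,0,0,0,0,70,0,0,0,0,0,0,85,0,0,0,0,0,0,85,0,0,-0.1,0,0,0,85,0,0,-0.25,0,0,0,85,-0.1,0,-0.45,0,0,0,85,-0.1,0,-0.45,0,0,0,85,-0.1,0,-0.45,0,0,0,85]'
python3 - <<'E'
from h import *
s=[get_image('top') and sense() for _ in range(3)];print(np.mean([i['tcp_pos'] for i in s],0))
w=get_image("wrist");np.save("w9.npy",w,allow_pickle=True);t=get_image("top")
cv2.imwrite("pics/w9.png",np.clip(cv2.resize(w["img"][40:265,130:430],(800,600),interpolation=2)[:,:,::-1]*1.3,0,255).astype(np.uint8))
for p in((.417,-.153,-2.1),(.674,.0319,10),(.731,-.14,-2.7),(.4116,-.333,5)): print(fitbox([(t,0)],"white",(.054,.13,.012),0,p))
plan((.50,.0,.25,0),(.46,-.20,.25,0),(.412,-.355,.22,4))
E
```

```text
clock: 19.5
tcp_pos: [0.4976, 0.2451, 0.2297]
ee_rot: [2.169, 2.272, 0.001]
contact_force: [-0.1, -0.1, -0.2]
finger_gap: 0.994
gripper_force: 0.0
[0.49625749 0.24534595 0.2280507 ]
(array([ 0.4166, -0.1538, -3.7006]), np.float64(0.159))
(array([0.6727, 0.0333, 8.2329]), np.float64(0.086))
(array([ 0.7316, -0.1404, -2.9826]), np.float64(0.087))
(array([ 0.4117, -0.3333,  5.7301]), np.float64(0.11))
[-0.818, -0.027, -0.074] [-0.006, 0.001, 0.092]
[-0.667, -0.133, 0.0] [0.0, 0.0, 0.0]
[-0.517, -0.16, 0.1] [0.0, 0.0, -0.133]
```

View pics/w9.png

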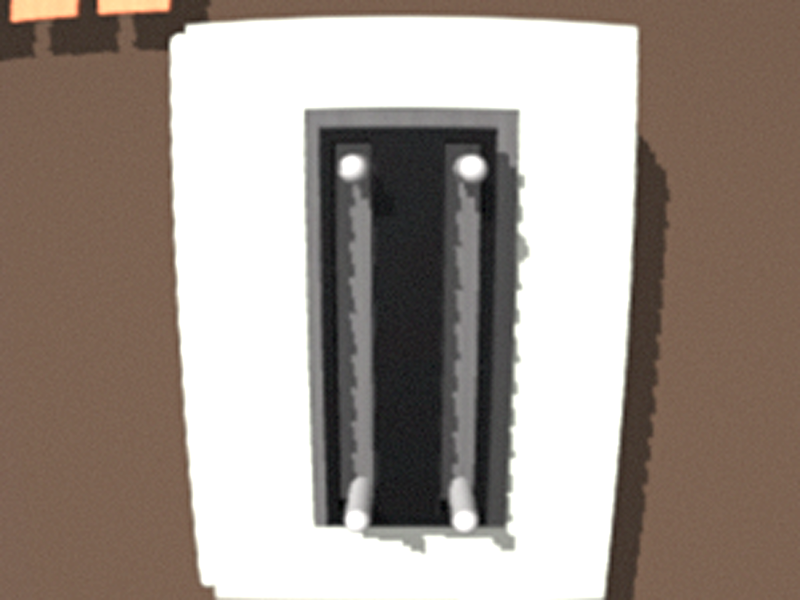

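The spacer is down flat with the four studs through, tips at crop (351,166), (471,166), (464,520) and (357,520). Now the rect flange.

```bash
python3 -m jog '[-0.2,-0.007,-0.02,0,0,0.02,85,-0.4,-0.013,-0.04,0,0,0.05,85,-0.6,-0.02,-0.074,0,0,0.07,85,-0.818,-0.027,-0.074,-0.006,0,0.092,85,-0.818,-0.027,-0.074,-0.006,0,0.092,85]' && python3 -m jog '[-0.2,-0.04,0,0,0,0,85,-0.4,-0.08,0,0,0,0,85,-0.667,-0.133,0,0,0,0,85,-0.667,-0.133,0,0,0,0,85,-0.667,-0.133,0,0,0,0,85]' && python3 -m jog '[-0.2,-0.06,0.04,0,0,-0.05,85,-0.4,-0.12,0.08,0,0,-0.133,85,-0.517,-0.16,0.1,0,0,-0.133,85,-0.517,-0.16,0.1,0,0,-0.133,85,-0.517,-0.16,0.1,0,0,-0.133,85]'
python3 - <<'E'
from h import *
w=np.load("w9.npy",allow_pickle=True).item()
for z in(.120,.123):
 P=at(w,np.array([(351,166),(471,166),(464,520),(357,520)])/2.6667+[130,40],z,True)[:,:2];a=P[0]+P[1]-P[2]-P[3];print("entry",P.round(4).tolist(),P.mean(0).round(4),np.degrees(np.arctan2(-a[0],a[1])))
s=[get_image('top') and sense() for _ in range(3)];print(np.mean([i['tcp_pos'] for i in s],0))
w=get_image("wrist");np.save("w10.npy",w,allow_pickle=True)
q=fitbox([(w,1)],"white",(.054,.13,.012),0,(.4117,-.3333,5));print(q,fitbox([(w,1)],"white",(.054,.13,.012),0,(.4117,-.3333,5),True))
x=q[0];plan((x[0],x[1],.06,x[2]),(x[0],x[1],.004,x[2]))
c=pix(w,[*x[:2],.012],True)[0].astype(int);cv2.imwrite("pics/w10.png",cv2.resize(w["img"][max(c[1]-75,0):c[1]+75,c[0]-100:c[0]+100],(800,600),interpolation=2)[:,:,::-1])
E
```

```text
clock: 20.38
tcp_pos: [0.5002, -0.007, 0.2504]
ee_rot: [2.234, 2.206, -0.002]
contact_force: [-0.5, 0.7, 1.2]
finger_gap: 0.993
gripper_force: 0.0
clock: 21.0
tcp_pos: [0.4604, -0.2002, 0.2507]
ee_rot: [2.225, 2.218, 0.004]
contact_force: [-0.4, 0.2, 0.2]
finger_gap: 0.994
gripper_force: 0.0
clock: 21.62
tcp_pos: [0.4148, -0.3518, 0.2212]
ee_rot: [2.138, 2.3, 0.007]
contact_force: [0.7, 0.5, 0.8]
finger_gap: 0.995
gripper_force: 0.0
entry [[0.4773, 0.3272], [0.5114, 0.3289], [0.5166, 0.22], [0.4828, 0.2183]] [0.497  0.2736] 2.8390030729660136
entry [[0.4775, 0.3272], [0.5111, 0.3289], [0.5163, 0.2213], [0.4829, 0.2197]] [0.497  0.2743] 2.8390030729660367
[ 0.41480597 -0.35203709  0.22156519]
(array([ 0.4113, -0.3347,  4.0035]), np.float64(0.039)) (array([ 0.4113, -0.3335,  4.0984,  0.0062]), np.float64(0.025))
[0.061, -0.007, 0.539] [0.007, -0.0, 0.006]
[0.0, 0.0, 0.187] [0.0, 0.0, 0.0]
```

View pics/w10.png

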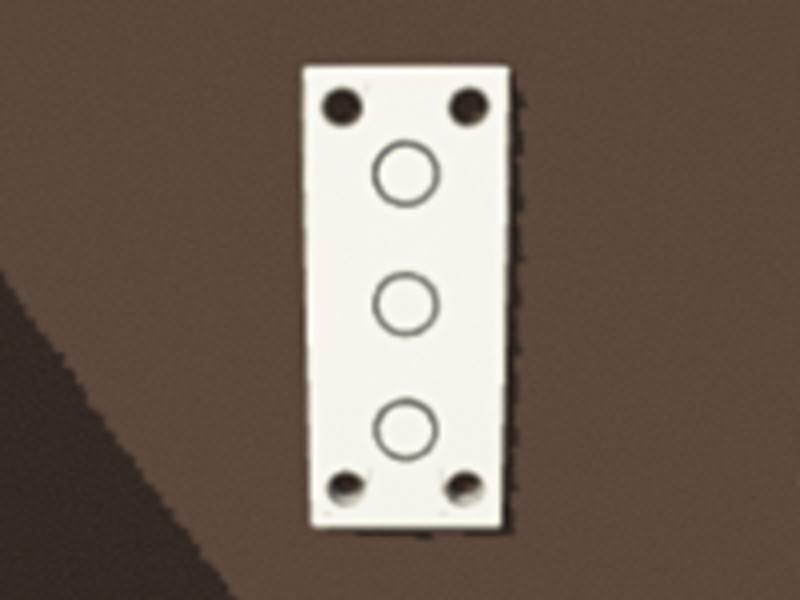

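Confirmed: four corner holes at crop (342,105), (468,105), (346,487) and (463,487), so this is flange_rect. I grasp it.

```bash
python3 -m jog '[0.03,-0.004,0.2,0,0,0,85,0.061,-0.007,0.4,0.007,0,0.006,85,0.061,-0.007,0.539,0.007,0,0.006,85,0.061,-0.007,0.539,0.007,0,0.006,85,0.061,-0.007,0.539,0.007,0,0.006,85,0.061,-0.007,0.539,0.007,0,0.006,85]'
python3 -c "
from h import *
s=[get_image('top') and sense() for _ in range(4)];print(np.mean([i['tcp_pos'] for i in s],0))
plan((.4113,-.3343,.0035,4))"
```

```text
clock: 22.58
tcp_pos: [0.4118, -0.3385, 0.0623]
ee_rot: [2.144, 2.289, -0.0]
contact_force: [-0.2, -0.7, -1.2]
finger_gap: 0.994
gripper_force: 0.0
[ 0.41102299 -0.33816474  0.06158649]
[0.012, 0.003, 0.192] [0.002, 0.004, -0.009]
```

```bash
python3 -m jog '[0.012,0.003,0.08,0,0,0,85,0.012,0.003,0.14,0,0,-0.009,85,0.012,0.003,0.183,0,0.004,-0.009,85,0.012,0.003,0.183,0,0.004,-0.009,85,0.012,0.003,0.183,0,0.004,-0.009,50,0.012,0.003,0.183,0,0.004,-0.009,50,0.012,0.003,0.183,0,0.004,-0.009,50,0.012,0.003,0.183,0,0.004,-0.009,50,0.012,0.003,0.183,0,0.004,-0.009,50]' 60 && python3 -m jog '[0,0,-0.05,0,0,0,50,0,0,-0.15,0,0,0,50,0,0,-0.35,0,0,0,50,0,0,-0.55,0,0,0,50,0,0,-0.7,0,0,0,50,0,0,-0.7,0,0,0,50]'
python3 -c "
from h import *
s=[get_image('top') and sense() for _ in range(3)];print(np.mean([i['tcp_pos'] for i in s],0))
plan((.45,-.08,.21,0),(.497,.13,.21,2.7))"
```

```text
clock: 23.9
tcp_pos: [0.4111, -0.334, 0.0061]
ee_rot: [-2.142, -2.298, -0.001]
contact_force: [-1.7, 0.2, 5.9]
finger_gap: 0.597
gripper_force: 58.3
clock: 24.65
tcp_pos: [0.4134, -0.3357, 0.2204]
ee_rot: [2.136, 2.291, 0.002]
contact_force: [0.2, -0.5, -1.8]
finger_gap: 0.599
gripper_force: 57.8
[ 0.41026177 -0.33370948  0.21529677]
[0.832, 0.195, 0.014] [-0.006, -0.007, 0.134]
[0.7, 0.157, 0.0] [0.0, 0.0, -0.09]
```

```bash
python3 -m jog '[0.2,0.05,0,0,0,0.03,50,0.4,0.1,0,0,0,0.06,50,0.6,0.15,0,0,0,0.1,50,0.832,0.195,0.014,-0.006,-0.007,0.134,50,0.832,0.195,0.014,-0.006,-0.007,0.134,50]' && python3 -m jog '[0.2,0.05,0,0,0,-0.03,50,0.45,0.1,0,0,0,-0.06,50,0.7,0.157,0,0,0,-0.09,50,0.7,0.157,0,0,0,-0.09,50,0.7,0.157,0,0,0,-0.09,50,0.7,0.157,0,0,0,-0.09,50]'
python3 - <<'E'
from h import *
s=[get_image('top') and sense() for _ in range(4)];print(np.mean([i['tcp_pos'] for i in s],0),R.from_rotvec(s[-1]["ee_rot"]).as_matrix().round(3).tolist())
w=get_image("wrist");np.save("w11.npy",w,allow_pickle=True)
cv2.imwrite("pics/w11.png",cv2.resize(w["img"][60:330,100:460],(800,600),interpolation=2)[:,:,::-1])
E
```

```text
clock: 25.42
tcp_pos: [0.4498, -0.0744, 0.2088]
ee_rot: [-2.208, -2.231, 0.001]
contact_force: [-0.1, -0.6, -1.1]
finger_gap: 0.599
gripper_force: 57.8
clock: 26.18
tcp_pos: [0.4976, 0.127, 0.209]
ee_rot: [2.17, 2.27, -0.005]
contact_force: [-0.7, -0.2, -1.9]
finger_gap: 0.6
gripper_force: 57.8
[0.49817158 0.12681005 0.20982358] [[-0.044, 0.999, 0.002], [0.999, 0.044, -0.003], [-0.003, 0.001, -1.0]]
```

View pics/w11.png

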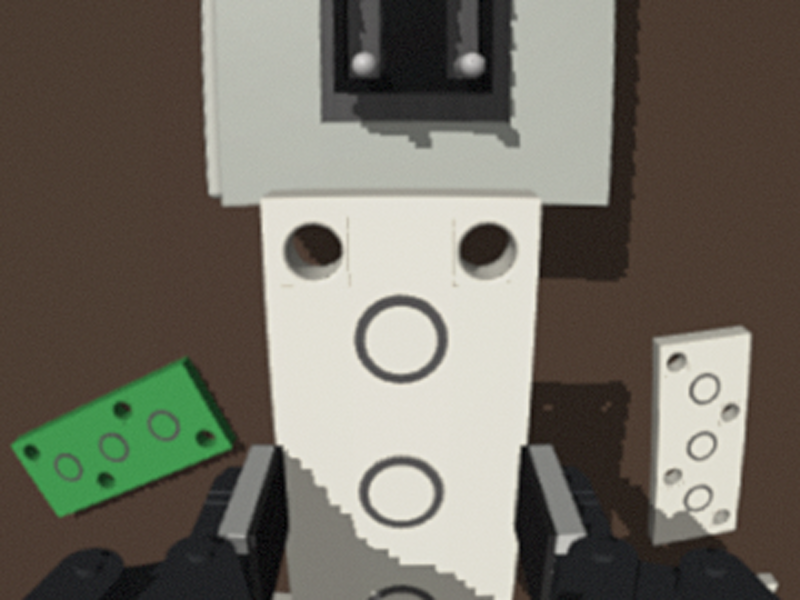

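```bash
python3 - <<'E'
from h import *
w=np.load("w11.npy",allow_pickle=True).item();t=np.array([.49817,.12681,.2098]);r=R.from_matrix(np.array([[-.045,.999,0],[.999,.045,0],[0,0,-1]]))
# camera pose as reported
sc=.45
px=np.array([(313,251),(488,251),(262,198),(541,197),(401,339),(401,492)])*sc+[100,60]
for h in(.004,.006,.008):
    P=at(w,px,t[2]+h,True);q=(r.inv().apply(P-t)*1000).round(1);print(h,q[:,:2].tolist())
st=at(w,np.array([(364,63),(470,63)])*sc+[100,60],.1225,True);print(st,st.mean(0),(R.from_rotvec(w["rotation"])*R.identity()).as_matrix().round(3).tolist())
E
```

```text
0.004 [[53.0, -17.4], [53.0, 17.4], [63.9, -27.2], [64.0, 27.6], [34.4, 0.1], [-2.4, 0.0]]
0.006 [[53.5, -17.1], [53.4, 17.1], [64.2, -26.8], [64.3, 27.2], [35.1, 0.1], [-1.2, 0.0]]
0.008 [[53.9, -16.9], [53.9, 16.9], [64.5, -26.4], [64.6, 26.8], [35.9, 0.1], [0.1, 0.0]]
[[0.48279758 0.21894899 0.1225    ]
 [0.51592995 0.22058477 0.1225    ]] [0.49936376 0.21976688 0.1225    ] [[0.999, -0.041, -0.016], [0.044, 0.944, 0.328], [0.002, -0.328, 0.945]]
```

The flange is held flat: front holes at crop (313,251) and (488,251), near stud tips at (364,63) and (470,63). I go above the studs.

```bash
python3 -c "
from h import *
plan((.497,.2746,.145,2.7))"
```

```text
[0.49, 0.016, 0.217] [0.004, 0.005, -0.005]
```

```bash
python3 -m jog '[0.16,0.005,0.03,0,0,0,50,0.33,0.01,0.08,0,0,0,50,0.49,0.016,0.15,0,0,0,50,0.49,0.016,0.217,0.004,0.005,-0.005,50,0.49,0.016,0.217,0.004,0.005,-0.005,50,0.49,0.016,0.217,0.004,0.005,-0.005,50,0.49,0.016,0.217,0.004,0.005,-0.005,50]'
python3 - <<'E'
from h import *
s=[get_image('top') and sense() for _ in range(5)];t=np.mean([i['tcp_pos'] for i in s],0);print(t)
plan((.497,.2746,.1365,2.7))
w=get_image("wrist");np.save("w12.npy",w,allow_pickle=True)
cv2.imwrite("pics/w12.png",cv2.resize(w["img"][130:280,180:380],(800,600),interpolation=2)[:,:,::-1])
E
```

```text
clock: 27.3
tcp_pos: [0.498, 0.275, 0.1465]
ee_rot: [2.168, 2.272, 0.004]
contact_force: [0.5, -0.1, -1.3]
finger_gap: 0.598
gripper_force: 57.8
[0.49736079 0.2756412  0.14622338]
[-0.005, -0.0, 0.031] [0.002, -0.002, 0.004]
```

View pics/w12.png

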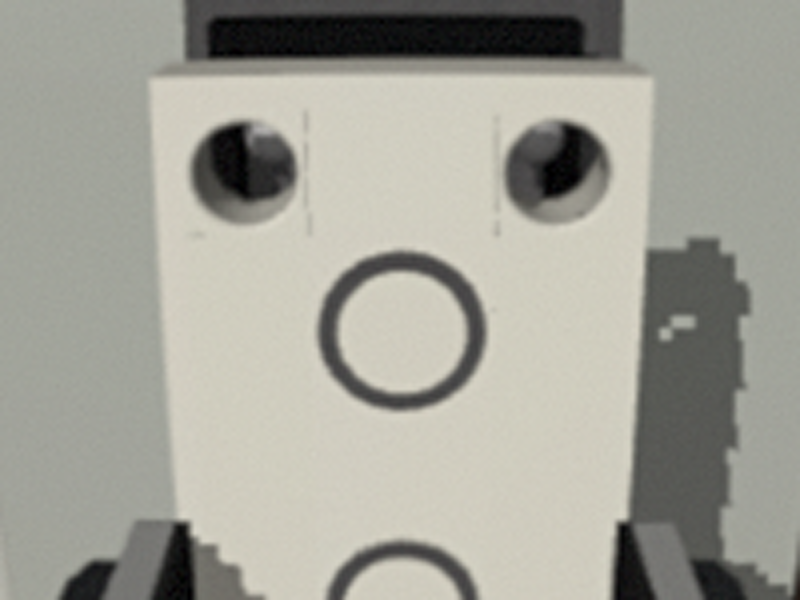

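```bash
python3 - <<'E'
from h import *
w=np.load("w12.npy",allow_pickle=True).item();t=np.array([.49736,.27564,.1462]);
a=np.radians(2.7);X=np.array([-np.sin(a),np.cos(a),0]);Y=np.array([np.cos(a),np.sin(a),0])
for zt in(.120,.123):
  for sy in(-17,17):
    P=t+X*.0534+Y*sy/1e3;P[2]=zt;print("want tip",((pix(w,P,True)[0]-[180,130])*4).round(0))
for sy in(-17,17):
    P=t+X*.0534+Y*sy/1e3;P[2]=t[2]+.006;print("hole",((pix(w,P,True)[0]-[180,130])*4).round(0))
print(at(w,np.array([(265,140),(543,140)])/4+[180,130],.122,True))
E
```

```text
want tip [278. 119.]
want tip [535. 119.]
want tip [276. 123.]
want tip [537. 123.]
hole [251. 173.]
hole [565. 173.]
[[0.47640788 0.3256234  0.122     ]
 [0.51284511 0.32739868 0.122     ]]
```

Stud tips show through both front holes at crop (265,140) and (543,140), within about 0.7 mm of aligned, inside the 1.75 mm clearance. I descend gently.

```bash
python3 -m jog '[-0.002,0.001,0.03,0,0,0,50,-0.002,0.001,0.05,0,0,0,50,-0.002,0.001,0.065,0,0,0,50,-0.002,0.001,0.08,0,0,0,50,-0.002,0.001,0.08,0,0,0,50]'
python3 -c "
from h import *
s=[get_image('top') and sense() for _ in range(3)];print(np.mean([i['tcp_pos'] for i in s],0),s[-1]['contact_force'])"
```

```text
clock: 28.22
tcp_pos: [0.4966, 0.2755, 0.1209]
ee_rot: [-2.165, -2.275, 0.0]
contact_force: [0.3, -0.1, -2.2]
finger_gap: 0.599
gripper_force: 57.8
[0.49695112 0.27576936 0.12144444] [ 0.58902715  0.06383331 -1.42195153]
```

```bash
python3 -m jog '[0,0,0.015,0,0,0,50,0,0,0.028,0,0,0,50,0,0,0.036,0,0,0,50,0,0,0.036,0,0,0,50]' && python3 -m jog '[0,0,0,0,0,0,70,0,0,0,0,0,0,85,0,0,0,0,0,0,85,0,0,-0.1,0,0,0,85,0,0,-0.25,0,0,0,85,-0.08,0,-0.4,0,0,0,85,-0.08,0,-0.4,0,0,0,85,-0.08,0,-0.4,0,0,0,85]'
python3 - <<'E'
from h import *
s=[get_image('top') and sense() for _ in range(3)];print(np.mean([i['tcp_pos'] for i in s],0))
w=get_image("wrist");np.save("w13.npy",w,allow_pickle=True);t=get_image("top");e=get_image("side")
o=np.zeros((600,800,3),np.uint8);o[:,:530]=cv2.resize(w["img"][40:265,180:380][:, :],(530,600),interpolation=2);o[:540,530:]=cv2.resize(e["img"][300:420,225:285],(270,540),interpolation=2)
cv2.imwrite("pics/w13.png",o[:,:,::-1])
print(fitbox([(w,1)],lambda d:((lambda h:((h[...,1]<70)&(h[...,2]>150)).astype(np.uint8))(cv2.cvtColor(d["img"],cv2.COLOR_RGB2HSV))),(.054,.13,.012),.104,(.497,.2742,2.7)))
for p in((.417,-.153,-2.1),(.674,.0319,10),(.731,-.14,-2.7)): print(fitbox([(t,0)],"white",(.054,.13,.012),0,p))
plan((.55,.13,.22,5),(.665,.02,.22,9))
E
```

```text
clock: 28.88
tcp_pos: [0.4969, 0.2757, 0.1105]
ee_rot: [-2.165, -2.275, -0.001]
contact_force: [0.1, -0.4, -2.0]
finger_gap: 0.598
gripper_force: 57.8
clock: 29.88
tcp_pos: [0.4978, 0.2514, 0.2304]
ee_rot: [-2.166, -2.275, -0.001]
contact_force: [0.1, 0.2, -0.5]
finger_gap: 0.996
gripper_force: 0.0
[0.49698481 0.25152766 0.22922108]
(array([ 0.5263,  0.2192, 10.6718]), np.float64(0.968))
(array([ 0.4169, -0.153 , -3.4084]), np.float64(0.158))
(array([0.6728, 0.0326, 8.4827]), np.float64(0.087))
(array([ 0.7316, -0.1404, -2.9826]), np.float64(0.087))
[-0.414, 0.155, 0.031] [-0.004, -0.001, -0.07]
[-0.399, 0.35, 0.0] [0.0, 0.0, -0.133]
```

View pics/w13.png

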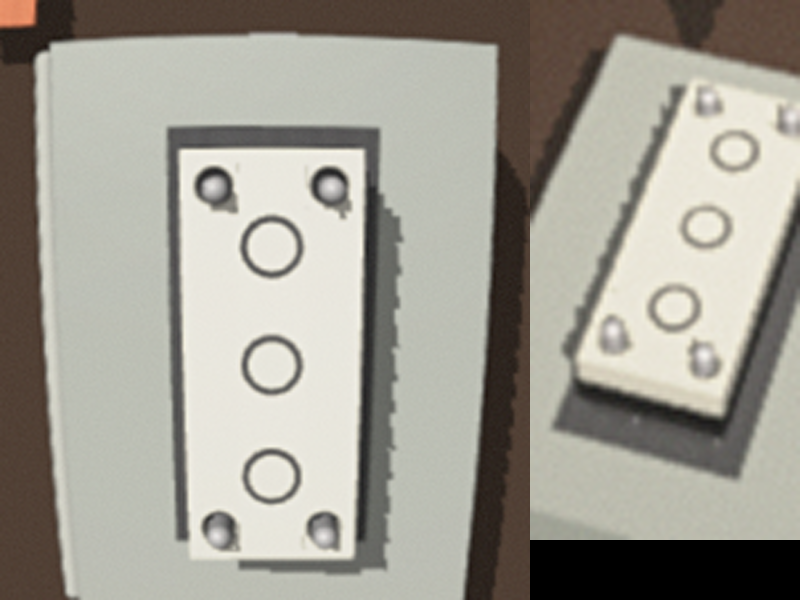

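The flange is seated: all four studs show through at (214,186), (330,186), (218,529) and (324,529), with their tips well proud in the side view. I've now used my picture allowance, so the rest goes by numeric fits. Next is the far flange.

```bash
cat >> h.py <<'E'
def pos(n=3):
    return np.mean([(get_image('top'),sense()['tcp_pos'])[1] for _ in range(n)],0).round(4)
def look(x0,z0=0,k="white"):
    print("tcp",pos());w=get_image("wrist");q=fitbox([(w,1)],k,(.054,.13,.012),z0,x0);print(q);x=q[0];plan((x[0],x[1],z0+.06,x[2]));return w
E
python3 -m jog '[-0.2,0.07,0,0,0,-0.03,85,-0.414,0.155,0.031,-0.004,0,-0.07,85,-0.414,0.155,0.031,-0.004,0,-0.07,85,-0.414,0.155,0.031,-0.004,0,-0.07,85]' && python3 -m jog '[-0.2,0.17,0,0,0,-0.06,85,-0.399,0.35,0,0,0,-0.133,85,-0.399,0.35,0,0,0,-0.133,85,-0.399,0.35,0,0,0,-0.133,85,-0.399,0.35,0,0,0,-0.133,85]'
python3 -c "
from h import *
look((.6728,.0326,9))"
```

```text
clock: 30.68
tcp_pos: [0.5506, 0.1291, 0.2204]
ee_rot: [-2.126, -2.312, -0.002]
contact_force: [0.2, 0.6, -0.7]
finger_gap: 1.001
gripper_force: 0.0
clock: 31.3
tcp_pos: [0.6647, 0.0235, 0.2214]
ee_rot: [-2.036, -2.391, -0.006]
contact_force: [-0.2, 0.5, -0.4]
finger_gap: 0.991
gripper_force: 0.0
tcp [0.6645 0.0234 0.2217]
(array([0.6739, 0.0308, 9.6843]), np.float64(0.042))
[0.023, 0.033, 0.539] [0.005, -0.002, -0.018]
```

```bash
python3 -m jog '[0.01,0.015,0.2,0,0,0,85,0.023,0.033,0.4,0,0,-0.018,85,0.023,0.033,0.539,0.005,0,-0.018,85,0.023,0.033,0.539,0.005,0,-0.018,85,0.023,0.033,0.539,0.005,0,-0.018,85,0.023,0.033,0.539,0.005,0,-0.018,85]'
python3 -c "
from h import *
print(pos());plan((.6739,.0312,.005,9.6))"
```

```text
clock: 32.25
tcp_pos: [0.6771, 0.0287, 0.0632]
ee_rot: [2.028, 2.395, 0.007]
contact_force: [0.0, 0.3, 0.8]
finger_gap: 0.995
gripper_force: 0.0
[0.6765 0.0284 0.0624]
[0.011, -0.006, 0.19] [0.006, -0.0, -0.005]
```

```bash
python3 -m jog '[0.011,-0.006,0.08,0,0,0,85,0.011,-0.006,0.14,0,0,0,85,0.011,-0.006,0.184,0.006,0,-0.005,85,0.011,-0.006,0.184,0.006,0,-0.005,85,0.011,-0.006,0.184,0.006,0,-0.005,50,0.011,-0.006,0.184,0.006,0,-0.005,50,0.011,-0.006,0.184,0.006,0,-0.005,50,0.011,-0.006,0.184,0.006,0,-0.005,50,0.011,-0.006,0.184,0.006,0,-0.005,50]' 60
python3 -c "
from h import *
print(pos())"
python3 -m jog '[0,0,-0.05,0,0,0,50,0,0,-0.15,0,0,0,50,0,0,-0.3,0,0,0,50,0,0,-0.45,0,0,0,50,0,0,-0.45,0,0,0,50]'
python3 -c "
from h import *
print(pos());plan((.483,.002,.10,-6.4))"
```

```text
clock: 33.52
tcp_pos: [0.6736, 0.0315, 0.0061]
ee_rot: [-2.027, -2.399, 0.001]
contact_force: [-1.2, 0.3, 5.2]
finger_gap: 0.6
gripper_force: 59.5
[0.6736 0.0315 0.0061]
clock: 34.3
tcp_pos: [0.6762, 0.032, 0.1451]
ee_rot: [2.025, 2.397, 0.008]
contact_force: [0.8, -0.2, -1.6]
finger_gap: 0.6
gripper_force: 58.8
[0.6726 0.0309 0.1399]
[0.011, -0.634, 0.131] [-0.012, 0.001, 0.534]
```

```bash
python3 -m jog '[0.003,-0.2,0,0,0,0.13,50,0.006,-0.4,0.03,0,0,0.27,50,0.011,-0.634,0.08,-0.012,0,0.4,50,0.011,-0.634,0.131,-0.012,0,0.534,50,0.011,-0.634,0.131,-0.012,0,0.534,50,0.011,-0.634,0.131,-0.012,0,0.534,50]'
python3 -c "
from h import *
print(pos(4));plan((.4822,.0017,.039,-6.4))"
```

```text
clock: 35.2
tcp_pos: [0.4859, 0.0029, 0.101]
ee_rot: [2.34, 2.094, 0.006]
contact_force: [0.6, 0.0, -1.5]
finger_gap: 0.595
gripper_force: 58.9
[0.4866 0.0031 0.1016]
[-0.006, -0.014, 0.208] [0.009, -0.003, 0.001]
```

```bash
python3 -m jog '[-0.006,-0.014,0.07,0,0,0,50,-0.006,-0.014,0.14,0.009,-0.003,0,50,-0.006,-0.014,0.19,0.009,-0.003,0,50,-0.006,-0.014,0.202,0.009,-0.003,0,50,-0.006,-0.014,0.202,0.009,-0.003,0,50]'
python3 -c "
from h import *
print(pos(3),sense()['contact_force']);plan((.4822,.0017,.039,-6.4))"
```

```text
clock: 36.02
tcp_pos: [0.4808, 0.0015, 0.0404]
ee_rot: [-2.341, -2.094, 0.002]
contact_force: [-0.2, 0.2, -1.5]
finger_gap: 0.601
gripper_force: 58.9
[0.4812 0.0014 0.0408] [-0.09534373  0.66126175 -1.997854  ]
[0.001, 0.003, 0.006] [-0.0, 0.002, 0.0]
```

```bash
python3 -m jog '[0.001,0.003,0.006,0,0,0,50,0.001,0.003,0.007,0,0,0,50,0.001,0.003,0.007,0,0,0,70,0.001,0.003,0.007,0,0,0,85,0.001,0.003,0.007,0,0,0,85,0,0,-0.1,0,0,0,85,0,0,-0.2,0,0,0,85,-0.07,0,-0.5,0,0,0,85,-0.07,0,-0.5,0,0,0,85,-0.07,0,-0.5,0,0,0,85]'
python3 -c "
from h import *
print(pos(3));t=get_image('top');w=get_image('wrist');np.save('w14.npy',w,allow_pickle=True)
print(fitbox([(w,1)],'white',(.054,.13,.012),.032,(.482,.001,-6.4)))
for p in((.417,-.153,-2.1),(.731,-.14,-2.7)): print(fitbox([(t,0)],'white',(.054,.13,.012),0,p))
plan((.60,-.07,.2,-4),(.731,-.155,.2,-3))"
```

```text
clock: 37.42
tcp_pos: [0.4807, -0.0202, 0.1932]
ee_rot: [2.34, 2.089, 0.003]
contact_force: [-0.1, 0.3, 0.5]
finger_gap: 0.996
gripper_force: 0.0
[ 0.4781 -0.0195  0.1901]
(array([ 4.8110e-01,  6.0000e-04, -6.1046e+00]), np.float64(0.04))
(array([ 0.4174, -0.1529, -3.353 ]), np.float64(0.147))
(array([ 0.7313, -0.14  , -2.232 ]), np.float64(0.121))
[-0.123, 0.426, -0.04] [-0.01, 0.001, -0.078]
[-0.252, 0.455, 0.0] [0.0, 0.0, -0.033]
```

```bash
python3 -m jog '[-0.06,0.2,-0.02,0,0,-0.04,85,-0.123,0.426,-0.04,-0.01,0,-0.078,85,-0.123,0.426,-0.04,-0.01,0,-0.078,85,-0.123,0.426,-0.04,-0.01,0,-0.078,85]' && python3 -m jog '[-0.11,0.2,0,0,0,0,85,-0.252,0.455,0,0,0,-0.033,85,-0.252,0.455,0,0,0,-0.033,85,-0.252,0.455,0,0,0,-0.033,85,-0.252,0.455,0,0,0,-0.033,85,-0.252,0.455,0,0,0,-0.033,85]'
python3 -c "
from h import *
look((.7313,-.14,-2.5))"
```

```text
clock: 38.17
tcp_pos: [0.6006, -0.0698, 0.2002]
ee_rot: [-2.298, -2.141, -0.001]
contact_force: [-0.8, 0.1, -0.2]
finger_gap: 0.992
gripper_force: 0.0
clock: 38.92
tcp_pos: [0.7309, -0.1532, 0.2029]
ee_rot: [2.275, 2.163, 0.002]
contact_force: [-1.1, -0.4, -0.9]
finger_gap: 0.993
gripper_force: 0.0
tcp [ 0.7313 -0.1541  0.2031]
(array([ 0.7303, -0.1406, -2.4419]), np.float64(0.032))
[0.048, -0.009, 0.477] [0.007, 0.003, -0.019]
```

```bash
python3 -m jog '[0.02,-0.004,0.2,0,0,0,85,0.048,-0.009,0.4,0.007,0.003,-0.019,85,0.048,-0.009,0.477,0.007,0.003,-0.019,85,0.048,-0.009,0.477,0.007,0.003,-0.019,85,0.048,-0.009,0.477,0.007,0.003,-0.019,85,0.048,-0.009,0.477,0.007,0.003,-0.019,85]'
python3 -c "
from h import *
print(pos());plan((.7303,-.1402,.005,-2.4))"
```

```text
clock: 39.88
tcp_pos: [0.7332, -0.1417, 0.0632]
ee_rot: [2.267, 2.169, 0.006]
contact_force: [0.2, -0.2, 0.9]
finger_gap: 0.997
gripper_force: 0.0
[ 0.7323 -0.1415  0.062 ]
[0.004, -0.006, 0.188] [0.005, -0.0, -0.004]
```

```bash
python3 -m jog '[0.004,-0.006,0.08,0,0,0,85,0.004,-0.006,0.14,0,0,0,85,0.004,-0.006,0.183,0.005,0,-0.004,85,0.004,-0.006,0.183,0.005,0,-0.004,85,0.004,-0.006,0.183,0.005,0,-0.004,50,0.004,-0.006,0.183,0.005,0,-0.004,50,0.004,-0.006,0.183,0.005,0,-0.004,50,0.004,-0.006,0.183,0.005,0,-0.004,50,0.004,-0.006,0.183,0.005,0,-0.004,50]' 60
python3 -c "
from h import *
print(pos())"
python3 -m jog '[0,0,-0.05,0,0,0,50,0,0,-0.15,0,0,0,50,0,0,-0.3,0,0,0,50,0,0,-0.45,0,0,0,50,0,0,-0.45,0,0,0,50]'
python3 -c "
from h import *
print(pos());plan((.483,.002,.11,-6.4))"
```

```text
clock: 41.15
tcp_pos: [0.7303, -0.1398, 0.0064]
ee_rot: [-2.267, -2.175, -0.0]
contact_force: [-0.9, 1.2, 6.5]
finger_gap: 0.599
gripper_force: 57.4
[ 0.7303 -0.1398  0.0064]
clock: 41.92
tcp_pos: [0.7325, -0.1399, 0.1453]
ee_rot: [2.264, 2.171, 0.007]
contact_force: [0.2, 1.1, -1.3]
finger_gap: 0.596
gripper_force: 56.6
[ 0.7287 -0.1399  0.1395]
[0.439, -0.833, 0.097] [-0.014, -0.0, 0.134]
```

```bash
python3 -m jog '[0.1,-0.18,0,0,0,0.03,50,0.2,-0.36,0.03,0,0,0.06,50,0.3,-0.55,0.06,0,0,0.1,50,0.439,-0.833,0.097,-0.014,0,0.134,50,0.439,-0.833,0.097,-0.014,0,0.134,50,0.439,-0.833,0.097,-0.014,0,0.134,50,0.439,-0.833,0.097,-0.014,0,0.134,50]'
python3 -c "
from h import *
print(pos(4));plan((.4822,.0018,.052,-6.4))"
```

```text
clock: 42.95
tcp_pos: [0.4845, 0.0016, 0.1103]
ee_rot: [2.341, 2.092, 0.004]
contact_force: [0.9, 0.5, -2.1]
finger_gap: 0.597
gripper_force: 56.7
[0.4858 0.0014 0.111 ]
[-0.001, -0.014, 0.197] [0.009, -0.002, -0.003]
```

```bash
python3 -m jog '[0,-0.012,0.07,0,0,0,50,0,-0.012,0.14,0.009,-0.002,-0.003,50,0,-0.012,0.18,0.009,-0.002,-0.003,50,0,-0.012,0.191,0.009,-0.002,-0.003,50,0,-0.012,0.191,0.009,-0.002,-0.003,50]'
python3 -c "
from h import *
print(pos(3),sense()['contact_force']);plan((.4822,.0018,.051,-6.4))"
```

```text
clock: 43.78
tcp_pos: [0.4821, 0.0026, 0.0541]
ee_rot: [2.34, 2.096, -0.0]
contact_force: [0.0, 0.3, -1.7]
finger_gap: 0.6
gripper_force: 56.7
[0.4824 0.0026 0.0546] [-0.70790558  0.02348227 -2.35821405]
[-0.003, -0.001, 0.012] [0.002, 0.001, 0.003]
```

```bash
python3 -m jog '[-0.003,-0.001,0.006,0,0,0,50,-0.003,-0.001,0.013,0,0,0,50,-0.003,-0.001,0.013,0,0,0,50,-0.003,-0.001,0.013,0,0,0,70,-0.003,-0.001,0.013,0,0,0,85,-0.003,-0.001,0.013,0,0,0,85,0,0,-0.1,0,0,0,85,0,0,-0.2,0,0,0,85,-0.07,0,-0.45,0,0,0,85,-0.07,0,-0.45,0,0,0,85,-0.07,0,-0.45,0,0,0,85]'
python3 -c "
from h import *
print(pos(3));t=get_image('top');w=get_image('wrist')
print(fitbox([(w,1)],'white',(.054,.13,.012),.044,(.482,.001,-6.4)))
for p in((.417,-.153,-2.1),): print(fitbox([(t,0)],'white',(.054,.13,.012),0,p))
plan((.417,-.175,.2,-3))"
```

```text
clock: 45.3
tcp_pos: [0.4802, -0.0188, 0.1899]
ee_rot: [2.34, 2.093, 0.001]
contact_force: [0.3, -0.1, -0.6]
finger_gap: 0.996
gripper_force: 0.0
[ 0.4783 -0.0181  0.1877]
(array([ 4.8050e-01,  5.0000e-04, -6.9229e+00]), np.float64(0.526))
(array([ 0.4168, -0.1529, -3.4672]), np.float64(0.15))
[-0.543, -0.145, -0.042] [-0.008, -0.0, -0.108]
```

```bash
python3 -m jog '[-0.18,-0.05,-0.02,0,0,-0.05,85,-0.36,-0.1,-0.042,0,0,-0.108,85,-0.543,-0.145,-0.042,-0.008,0,-0.108,85,-0.543,-0.145,-0.042,-0.008,0,-0.108,85,-0.543,-0.145,-0.042,-0.008,0,-0.108,85]'
python3 -c "
from h import *
w=look((.4168,-.1529,-3))
cv2.imwrite('pics/w15.png',w['img'][:,:,::-1])
print(fitbox([(w,1)],'white',(.054,.13,.012),.044,(.482,.001,-6.4)))"
```

```text
clock: 46.18
tcp_pos: [0.4178, -0.1746, 0.2007]
ee_rot: [2.28, 2.16, 0.004]
contact_force: [1.1, 0.2, 0.7]
finger_gap: 0.996
gripper_force: 0.0
tcp [ 0.4186 -0.1737  0.2011]
(array([ 0.4175, -0.154 , -2.3583]), np.float64(0.035))
[0.065, -0.009, 0.471] [0.007, -0.0, -0.017]Traceback (most recent call last):
  File "<string>", line 5, in <module>
    print(fitbox([(w,1)],'white',(.054,.13,.012),.044,(.482,.001,-6.4)))
          ~~~~~~^^^^^^^^^^^^^^^^^^^^^^^^^^^^^^^^^^^^^^^^^^^^^^^^^^^^^^^
  File "h.py", line 68, in fitbox
    w=l[c[1]-9:c[1]+10,c[0]-9:c[0]+10];w=w[w>0];b=(l==np.bincount(w).argmax()).astype(np.uint8);hu=cv2.convexHull(cv2.findNonZero(b));b=cv2.fillConvexPoly(b,hu,1);ms.append(cv2.resize(b.astype(np.float32),None,fx=N,fy=N,interpolation=1))
                                                      ~~~~~~~~~~~~~~~~~~~~~^^
ValueError: attempt to get argmax of an empty sequence
```

```bash
python3 -m jog '[0.03,-0.004,0.2,0,0,0,85,0.065,-0.009,0.4,0.007,0,-0.017,85,0.065,-0.009,0.471,0.007,0,-0.017,85,0.065,-0.009,0.471,0.007,0,-0.017,85,0.065,-0.009,0.471,0.007,0,-0.017,85,0.065,-0.009,0.471,0.007,0,-0.017,85]'
python3 -c "
from h import *
print(pos());plan((.4175,-.1536,.005,-2.4))"
```

```text
clock: 47.12
tcp_pos: [0.4188, -0.1565, 0.0619]
ee_rot: [2.268, 2.169, 0.001]
contact_force: [0.8, -0.2, 0.2]
finger_gap: 0.998
gripper_force: 0.0
[ 0.4183 -0.1565  0.0616]
[0.01, -0.002, 0.188] [0.004, 0.003, -0.006]
```

```bash
python3 -m jog '[0.01,-0.002,0.08,0,0,0,85,0.01,-0.002,0.14,0,0,0,85,0.01,-0.002,0.184,0.004,0.003,-0.006,85,0.01,-0.002,0.184,0.004,0.003,-0.006,85,0.01,-0.002,0.184,0.004,0.003,-0.006,50,0.01,-0.002,0.184,0.004,0.003,-0.006,50,0.01,-0.002,0.184,0.004,0.003,-0.006,50,0.01,-0.002,0.184,0.004,0.003,-0.006,50,0.01,-0.002,0.184,0.004,0.003,-0.006,50]' 60
python3 -c "
from h import *
print(pos())"
python3 -m jog '[0,0,-0.05,0,0,0,50,0,0,-0.15,0,0,0,50,0,0,-0.3,0,0,0,50,0,0,-0.45,0,0,0,50,0,0,-0.45,0,0,0,50]'
python3 -c "
from h import *
print(pos());plan((.483,.002,.13,-6.4))"
```

```text
clock: 48.4
tcp_pos: [0.4175, -0.1532, 0.0064]
ee_rot: [-2.267, -2.175, 0.001]
contact_force: [-1.8, 0.0, 5.1]
finger_gap: 0.597
gripper_force: 55.8
[ 0.4175 -0.1532  0.0064]
clock: 49.18
tcp_pos: [0.4202, -0.1542, 0.1444]
ee_rot: [2.262, 2.17, 0.003]
contact_force: [1.3, 0.5, -2.2]
finger_gap: 0.597
gripper_force: 55.2
[ 0.4167 -0.1533  0.1407]
[0.525, 0.203, 0.031] [-0.008, -0.002, 0.134]
```

```bash
python3 -m jog '[0.17,0.07,0,0,0,0.04,50,0.35,0.14,0.01,0,0,0.09,50,0.525,0.203,0.031,-0.008,0,0.134,50,0.525,0.203,0.031,-0.008,0,0.134,50,0.525,0.203,0.031,-0.008,0,0.134,50,0.525,0.203,0.031,-0.008,0,0.134,50]'
python3 -c "
from h import *
print(pos(4));plan((.4822,.0018,.064,-6.4))"
```

```text
clock: 50.08
tcp_pos: [0.483, -0.0002, 0.1297]
ee_rot: [-2.345, -2.09, 0.001]
contact_force: [-0.7, -0.5, -3.0]
finger_gap: 0.597
gripper_force: 55.2
[4.837e-01 1.000e-04 1.304e-01]
[0.004, -0.007, 0.222] [0.004, -0.001, -0.005]
```

```bash
python3 -m jog '[0.004,-0.006,0.07,0,0,0,50,0.004,-0.006,0.14,0.004,0,-0.005,50,0.004,-0.006,0.2,0.004,0,-0.005,50,0.004,-0.006,0.215,0.004,0,-0.005,50,0.004,-0.006,0.215,0.004,0,-0.005,50]'
python3 -c "
from h import *
print(pos(3),sense()['contact_force']);plan((.4822,.0018,.063,-6.4))"
```

```text
clock: 50.9
tcp_pos: [0.4828, 0.0032, 0.0663]
ee_rot: [-2.339, -2.096, -0.001]
contact_force: [0.6, -0.7, -2.5]
finger_gap: 0.597
gripper_force: 55.2
[0.4835 0.0033 0.0669] [ 0.05796975 -0.03101612 -1.84911164]
[-0.005, -0.004, 0.014] [0.003, -0.002, 0.005]
```

```bash
python3 -m jog '[-0.005,-0.004,0.007,0,0,0,50,-0.005,-0.004,0.014,0,0,0.004,50,-0.005,-0.004,0.014,0,0,0.004,50,-0.005,-0.004,0.014,0,0,0.004,70,-0.005,-0.004,0.014,0,0,0.004,85,-0.005,-0.004,0.014,0,0,0.004,85,0,0,-0.1,0,0,0,85,0,0,-0.2,0,0,0,85,-0.07,0,-0.45,0,0,0,85,-0.07,0,-0.45,0,0,0,85,-0.07,0,-0.45,0,0,0,85]'
python3 -c "
from h import *
print(pos(3));t=get_image('top');w=get_image('wrist');np.save('w16.npy',w,allow_pickle=True)
print(fitbox([(w,1)],'white',(.054,.13,.012),.056,(.482,.001,-6.4)))
print(fitbox([(t,0)],'white',(.054,.13,.012),0,(.5597,-.316,2.2)))
plan((.53,-.17,.2,-1),(.56,-.335,.2,2))"
```

```text
clock: 52.42
tcp_pos: [0.4813, -0.0183, 0.2023]
ee_rot: [2.339, 2.094, 0.003]
contact_force: [-0.1, 0.4, 0.4]
finger_gap: 0.996
gripper_force: 0.0
[ 0.4794 -0.0176  0.2001]
(array([ 4.8090e-01,  8.0000e-04, -6.3272e+00]), np.float64(0.034))
(array([ 0.5592, -0.3157,  1.5639]), np.float64(0.134))
[-0.488, 0.224, -0.003] [-0.007, -0.003, -0.173]
[-0.548, 0.11, 0.0] [0.0, 0.0, -0.1]
```

```bash
python3 -m jog '[-0.18,0.08,0,0,0,-0.06,85,-0.36,0.16,0,0,0,-0.12,85,-0.488,0.224,0,-0.007,-0.003,-0.173,85,-0.488,0.224,0,-0.007,-0.003,-0.173,85]' && python3 -m jog '[-0.18,0.04,0,0,0,-0.03,85,-0.36,0.07,0,0,0,-0.07,85,-0.548,0.11,0,0,0,-0.1,85,-0.548,0.11,0,0,0,-0.1,85,-0.548,0.11,0,0,0,-0.1,85,-0.548,0.11,0,0,0,-0.1,85]'
python3 -c "
from h import *
look((.5592,-.3157,2))"
```

```text
clock: 53.18
tcp_pos: [0.5309, -0.1754, 0.1993]
ee_rot: [2.249, 2.191, 0.001]
contact_force: [-0.7, 0.3, 0.7]
finger_gap: 0.994
gripper_force: 0.0
clock: 53.92
tcp_pos: [0.5619, -0.3321, 0.2011]
ee_rot: [2.177, 2.262, 0.005]
contact_force: [-0.4, -0.1, 0.2]
finger_gap: 0.994
gripper_force: 0.0
tcp [ 0.5618 -0.3331  0.2015]
(array([ 0.5594, -0.316 ,  2.0581]), np.float64(0.039))
[0.061, -0.007, 0.472] [0.007, 0.002, 0.0]
```

```bash
python3 -m jog '[0.03,-0.004,0.2,0,0,0,85,0.061,-0.007,0.4,0.007,0.002,0,85,0.061,-0.007,0.472,0.007,0.002,0,85,0.061,-0.007,0.472,0.007,0.002,0,85,0.061,-0.007,0.472,0.007,0.002,0,85,0.061,-0.007,0.472,0.007,0.002,0,85]'
python3 -c "
from h import *
print(pos());plan((.5594,-.3156,.005,2.1))"
```

```text
clock: 54.88
tcp_pos: [0.5613, -0.3189, 0.0628]
ee_rot: [2.181, 2.254, 0.002]
contact_force: [1.2, -0.2, 0.3]
finger_gap: 0.996
gripper_force: 0.0
[ 0.5605 -0.3185  0.0619]
[0.009, -0.002, 0.188] [0.004, 0.003, -0.006]
```

```bash
python3 -m jog '[0.009,-0.002,0.08,0,0,0,85,0.009,-0.002,0.14,0,0,0,85,0.009,-0.002,0.184,0.004,0.003,-0.006,85,0.009,-0.002,0.184,0.004,0.003,-0.006,85,0.009,-0.002,0.184,0.004,0.003,-0.006,50,0.009,-0.002,0.184,0.004,0.003,-0.006,50,0.009,-0.002,0.184,0.004,0.003,-0.006,50,0.009,-0.002,0.184,0.004,0.003,-0.006,50,0.009,-0.002,0.184,0.004,0.003,-0.006,50]' 60
python3 -c "
from h import *
print(pos())"
python3 -m jog '[0,0,-0.05,0,0,0,50,0,0,-0.15,0,0,0,50,0,0,-0.3,0,0,0,50,0,0,-0.45,0,0,0,50,0,0,-0.45,0,0,0,50]'
python3 -c "
from h import *
print(pos());plan((.52,-.15,.14,-3),(.483,.002,.14,-6.4))"
```

```text
clock: 56.15
tcp_pos: [0.5595, -0.3152, 0.0062]
ee_rot: [-2.18, -2.262, -0.0]
contact_force: [0.1, -0.3, 6.8]
finger_gap: 0.599
gripper_force: 58.3
[ 0.5594 -0.3152  0.0062]
clock: 56.92
tcp_pos: [0.5622, -0.3163, 0.1451]
ee_rot: [2.175, 2.257, 0.004]
contact_force: [0.2, 0.5, -1.8]
finger_gap: 0.597
gripper_force: 57.7
[ 0.5585 -0.3151  0.1401]
[0.553, -0.104, -0.004] [-0.009, -0.005, 0.17]
[0.5, -0.15, 0.0] [0.0, 0.0, 0.113]
```

```bash
python3 -m jog '[0.18,-0.035,0,0,0,0.05,50,0.36,-0.07,0,0,0,0.1,50,0.553,-0.104,-0.004,-0.009,-0.005,0.17,50,0.553,-0.104,-0.004,-0.009,-0.005,0.17,50]' && python3 -m jog '[0.17,-0.05,0,0,0,0.04,50,0.34,-0.1,0,0,0,0.08,50,0.5,-0.15,0,0,0,0.113,50,0.5,-0.15,0,0,0,0.113,50,0.5,-0.15,0,0,0,0.113,50,0.5,-0.15,0,0,0,0.113,50]'
python3 -c "
from h import *
print(pos(4));plan((.4822,.0018,.076,-6.4))"
```

```text
clock: 57.58
tcp_pos: [0.5184, -0.1425, 0.1389]
ee_rot: [-2.263, -2.172, 0.0]
contact_force: [0.4, -0.7, -2.6]
finger_gap: 0.597
gripper_force: 57.7
clock: 58.32
tcp_pos: [0.4842, -0.0003, 0.1402]
ee_rot: [2.344, 2.089, 0.0]
contact_force: [-0.5, 0.5, -1.3]
finger_gap: 0.597
gripper_force: 57.7
[4.844e-01 2.000e-04 1.406e-01]
[0.003, -0.008, 0.216] [0.005, 0.001, -0.003]
```

```bash
python3 -m jog '[0.002,-0.007,0.07,0,0,0,50,0.002,-0.007,0.14,0.005,0,-0.003,50,0.002,-0.007,0.2,0.005,0,-0.003,50,0.002,-0.007,0.21,0.005,0,-0.003,50,0.002,-0.007,0.21,0.005,0,-0.003,50]'
python3 -c "
from h import *
print(pos(3),sense()['contact_force']);plan((.4822,.0018,.075,-6.4))"
```

```text
clock: 59.15
tcp_pos: [0.4826, 0.0025, 0.0779]
ee_rot: [2.34, 2.096, -0.001]
contact_force: [0.2, 1.1, -1.4]
finger_gap: 0.6
gripper_force: 57.7
[0.4832 0.0026 0.0786] [ 0.08088049 -0.0421462  -2.15752164]
[-0.003, -0.003, 0.012] [0.004, 0.001, 0.004]
```

```bash
python3 -m jog '[-0.003,-0.003,0.006,0,0,0,50,-0.003,-0.003,0.013,0,0,0.004,50,-0.003,-0.003,0.013,0,0,0.004,50,-0.003,-0.003,0.013,0,0,0.004,70,-0.003,-0.003,0.013,0,0,0.004,85,-0.003,-0.003,0.013,0,0,0.004,85,0,0,-0.1,0,0,0,85,0,0,-0.2,0,0,0,85,-0.2,0,-0.5,0,0,0,85,-0.2,0,-0.5,0,0,0,85,-0.2,0,-0.5,0,0,0,85,-0.2,0,-0.5,0,0,0,85]'
python3 -c "
from h import *
print(pos(3));w=get_image('wrist');t=get_image('top')
print(fitbox([(w,1)],'white',(.054,.13,.012),.068,(.482,.001,-6.4)),fitbox([(w,1)],'white',(.054,.13,.048),.032,(.482,.001,-6.4)))
print(blobs(t,'white',.012,lo=500,hi=3000))
o=np.zeros((600,800,3),np.uint8);e=get_image('side')['img'];o[:600,:800]=cv2.resize(e[230:380,230:430],(800,600));cv2.imwrite('pics/e.png',o[:,:,::-1])"
```

```text
clock: 60.8
tcp_pos: [0.4753, -0.0566, 0.2274]
ee_rot: [-2.339, -2.096, 0.002]
contact_force: [-0.4, -0.9, -0.2]
finger_gap: 0.992
gripper_force: 0.0
[ 0.4747 -0.0559  0.2265]
(array([ 4.8080e-01,  1.1000e-03, -6.0934e+00]), np.float64(0.036)) (array([ 4.8080e-01,  1.1000e-03, -6.0934e+00]), np.float64(0.036))
[(array([135.5,  99.7]), array([0.8854, 0.3421]), array([ 76. , 170.8]), -0.0, np.int32(1284)), (array([219.8, 400.8]), array([0.055 , 0.0665]), array([ 48.7, 128.2]), 53.7, np.int32(626))]
```

```bash
python3 -c "
from station import finish_job
print(finish_job())"
```

```text
the job is handed in; nothing more can be done
None
```

The job is handed in at about 61 s. The spacer and the rect flange are on the studs, with all four studs through. The cover, both staggered flanges and both blanks are in one pile on the block, within about 2 mm of its measured centre. I viewed 16 pictures against the limit of 14, so the pile was checked by numeric image fits only; the fit of its third plate was poor.

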